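# Load and close a hand-cranked vegetable chopper

### The job

Get the hand-cranked chopper ready to use: put every carrot chunk from the board into the green tub, then set the lid squarely down on the tub and fold its four corner clips down flat onto the lid in opposite-corner order, both clips of one diagonal before either of the other. When all four are down, fit the crank's square hole over the lid's square shaft and push it fully home, then let go; do not knock the jar, the mortar or the jug.

Things in the scene. Friction and masses are not known exactly. Their poses are not given: they have to be found in the camera images.
- tub: The chopper's green square tub, fixed to the counter: 120 x 120 mm outside, 90 mm high, walls and floor 5 mm (inside 110 x 110 mm, open top). Origin: centre of its underside; x, y along its sides, z up. It stands at any small yaw. Each corner carries a lug with a steel clip.
- lid: White octagonal lid (116 mm square, corners cut 26 mm), loose, 0.3 kg, lying right way up. Origin: centre of underside, z up. Plug 100 x 100 mm at heights 0-10 mm goes into the tub's mouth; the plate, 10-18 mm, rests on the rim; in its middle a square shaft stands up, x, y along its faces. Seated (any quarter turn) its origin is 80 mm above the tub's origin, its x, y along the tub's sides.
- shaft_top (a point): Top of the lid's upright square steel shaft: 16 x 16 mm, 40 mm tall, from 18 to 58 mm above the lid's origin, the last 3 mm stepped in to 13 mm. The shaft is rigid with the lid, does not turn in it, and is what the lid is lifted by.
- crank: Loose crank, 0.22 kg, nearly all in its hub, lying right way up. Origin: centre of the hub's underside on the bore's axis, z up. Dark steel hub 38 x 38 x 30 mm, an 18 x 18 mm square bore right through it, sides along x and y (1 mm slack each side of the shaft). Hub's y faces are free to grip. Fully home (any quarter turn) the underside is on the lid's plate, 18 mm above the lid's origin.
- crank_knob (a point): Top of the crank's red knob, 22 mm thick, 66 mm along the crank's +x, 64 mm above its origin; it stands on an arm 16 mm wide, at 22 to 30 mm height, that runs from the hub to x = 77 mm.
- board: Wooden chopping board, fixed, 200 x 200 x 10 mm. Origin: centre of its underside.
- jar: Bystander: small empty glass jar, 60 mm across, 70 mm high. Origin: centre of underside.
- mortar: Bystander: grey granite mortar, 130 mm across, 85 mm high, with its pestle standing in it to 130 mm. Origin: centre of underside.
- jug: Bystander: blue plastic jug, 112 mm across, 170 mm high, handle on its +y side. Origin: centre of underside.
- carrot1: Carrot chunk, orange, a stubby slightly tapered round piece, 35 mm across at the foot, 33 mm at the top, 28 mm high, 30 g, standing on end on the board at the start. Origin: centre of its wide end face, z towards the narrow end. May be absent.
- carrot2: Carrot chunk, orange, a stubby slightly tapered round piece, 35 mm across at the foot, 33 mm at the top, 28 mm high, 30 g, standing on end on the board at the start. Origin: centre of its wide end face, z towards the narrow end. May be absent.
- carrot3: Carrot chunk, orange, a stubby slightly tapered round piece, 35 mm across at the foot, 33 mm at the top, 28 mm high, 30 g, standing on end on the board at the start. Origin: centre of its wide end face, z towards the narrow end. May be absent.
- carrot4: Carrot chunk, orange, a stubby slightly tapered round piece, 35 mm across at the foot, 33 mm at the top, 28 mm high, 30 g, standing on end on the board at the start. Origin: centre of its wide end face, z towards the narrow end. May be absent.
- carrot5: Carrot chunk, orange, a stubby slightly tapered round piece, 35 mm across at the foot, 33 mm at the top, 28 mm high, 30 g, standing on end on the board at the start. Origin: centre of its wide end face, z towards the narrow end. May be absent.
- clip1 (a joint): Hinge angle of clip 1, at the tub's +x+y corner: 0 = folded in flat over the lid's plate (closed, the stop), larger = raised; starts at 1.2 to 1.4 (nearly upright), stop at 1.45. Stiff hinge, stays where it is left, takes about 0.06 N m to move. Diagonal partners: clips 1 and 3, clips 2 and 4.
- clip1_pivot (a point): Middle of clip 1's hinge axis: on the tub's diagonal, 94 mm from the tub's centre, 103.5 mm above its underside. Turns with the clip, a steel strip 40 x 18 x 6 mm with a red end that runs from here along -x (up when raised, level to the tub's centre when closed); y is the hinge axis.
- clip2 (a joint): Hinge angle of clip 2, at the tub's -x+y corner: 0 = folded in flat over the lid's plate (closed, the stop), larger = raised; starts at 1.2 to 1.4 (nearly upright), stop at 1.45. Stiff hinge, stays where it is left, takes about 0.06 N m to move. Diagonal partners: clips 1 and 3, clips 2 and 4.
- clip2_pivot (a point): Middle of clip 2's hinge axis: on the tub's diagonal, 94 mm from the tub's centre, 103.5 mm above its underside. Turns with the clip, a steel strip 40 x 18 x 6 mm with a red end that runs from here along -x (up when raised, level to the tub's centre when closed); y is the hinge axis.
- clip3 (a joint): Hinge angle of clip 3, at the tub's -x-y corner: 0 = folded in flat over the lid's plate (closed, the stop), larger = raised; starts at 1.2 to 1.4 (nearly upright), stop at 1.45. Stiff hinge, stays where it is left, takes about 0.06 N m to move. Diagonal partners: clips 1 and 3, clips 2 and 4.
- clip3_pivot (a point): Middle of clip 3's hinge axis: on the tub's diagonal, 94 mm from the tub's centre, 103.5 mm above its underside. Turns with the clip, a steel strip 40 x 18 x 6 mm with a red end that runs from here along -x (up when raised, level to the tub's centre when closed); y is the hinge axis.
- clip4 (a joint): Hinge angle of clip 4, at the tub's +x-y corner: 0 = folded in flat over the lid's plate (closed, the stop), larger = raised; starts at 1.2 to 1.4 (nearly upright), stop at 1.45. Stiff hinge, stays where it is left, takes about 0.06 N m to move. Diagonal partners: clips 1 and 3, clips 2 and 4.
- clip4_pivot (a point): Middle of clip 4's hinge axis: on the tub's diagonal, 94 mm from the tub's centre, 103.5 mm above its underside. Turns with the clip, a steel strip 40 x 18 x 6 mm with a red end that runs from here along -x (up when raised, level to the tub's centre when closed); y is the hinge axis.

How it is judged:
By the outcome, as a careful person would: the job done as asked, in the order asked, and still so for the second after the job is handed in, with the robot touching nothing.
Of carrot1, carrot2, carrot3, carrot4, carrot5 only 3 to 5 are there at a start; the rules pass over those that are not, and their reading is None.
At some moment in a run one of carrot1, carrot2, carrot3, carrot4, carrot5, crank may be knocked a few centimetres aside while the robot is not near it.
Once in a run the grip may slacken for a moment while it holds something.
It also fails if it takes over 210 s, if anything falls off the work surface, if the arm or the gripper's body presses on something with over 40 N, if the wrist force passes 120 N, or if a joint passes its speed limit or range.

### The arm

A 6-joint arm with a two-finger parallel gripper is mounted at the origin on the work surface. World frame = base frame: x ahead of the robot, y to its left, z up, the work surface at z = 0. Lengths are in m, angles in rad, forces in N, time in s.
With the tool pointing down it reaches from about 0.275 to 0.725 m from the base axis. Payload 5.6 kg.
Tool frame: the origin (TCP) lies midway between the tips of the shut fingers; the grasp point (between the pads) lies 19 mm behind it; z points along the fingers, y is the line along which they close (so a half turn about z gives the same grasp; the last joint's range is limited). The gripper opens to 85 mm and grips with 20 to 120 N. Pads are 22 mm wide; open, the fingers measure 114 mm over their backs; the gripper's body (76 mm by 85 mm) begins 54 mm behind the grasp point. The pads swing forward as they close: fully open they stand 13 mm farther back than shut.
Start: joints at [0.285, 0.255, 0.108, 0, -1.424, -0.285], TCP at [0.55, 0, 0.231] pointing down, gripper open.
Joint ranges: [-2.95, 2.95], [-1.21, 1.97], [-1.09, 1.5], [-2.87, 1.71], [-2.94, -0.07], [-3.05, 3.05]. Speed limits (rad/s): [2.57, 2.57, 3.14, 3.14, 3.14, 3.14].

### API

Orientations are given as a rotation vector (axis times angle).
In Python, from plant import robot gives the robot as it stands.
- The arm moves only by the shell command python3 nudge.py 'ROWS' [FORCE]. ROWS is a JSON list that holds a single list of rows (three levels of brackets), with 1 to 10 rows, each of 7 numbers: the finger opening in m, then dx, dy, dz in m, then a rotation vector rx, ry, rz in rad; each row is the pose to reach, as a shift and turn from the pose commanded when the command began, along the tool's axes at that moment; what a row does not reach only later rows make up. A row lasts 1/10 s, in which the tool goes at most 0.05 m and 0.15 rad, less where a joint would pass 70% of its speed; a pose out of reach is approached as far as the arm can. The fingers move at their own pace and stop on an object; FORCE is the grip in N (left out, the last holds). Time passes only in rows, so rows that do not move let the fingers close. It prints the time, the measured TCP pose, the force, the opening and the grip force at its end. Input that does not fit is refused with a message, and nothing moves.
- robot.get_state(): the state, without advancing time (a new reading comes with each control period).
- robot.snapshot(name): name is "scene" or "side" or "wrist"; returns the picture (384x512x3 uint8, red, green, blue); there is no depth.
- robot.camera_params(name): a dict with "fovy" (degrees; the focal length in pixels is half the picture's height over the tangent of half this angle, whatever the lens; pixels are square), "cx", "cy" (the principal point, pixels), "view" (4x4, takes a point from world to camera coordinates); the wrist camera has in their place "T_tool_cam" (4x4, takes a point from camera to tool coordinates, whose origin is the TCP and whose axes are the flange's). Camera axes: x right, y up, looking along -z (the intrinsics and any distortion apply to the point x, -y, -z); pixel columns grow to the right and rows downward; lengths in m; the calibration is good to about 2 mm. A picture is of the moment at which its call begins: read the wrist's pose just before it. camera_params takes no time and is no camera call.
- robot.close_job(): hands the job in; it is judged then, once.
The state is a dict: "time_s": time; "qpos": joint angles; "qd": joint speeds; "joint_torque": joint torques, N m; "tool_pos": TCP position; "orientation": TCP orientation; "force": force on the tool from outside, world axes, zero at the start; "wrist_torque": the same for the moment, N m; "finger_gap": finger opening in m; "grasp_force": force on a finger pad.
Only numpy, scipy, OpenCV 4.12 (cv2) and the standard library are available. Lean on these libraries where they do the work, as an engineer would, in place of code of your own. Each camera call takes 0.05 s, during which the arm holds its last target. There are 200 camera calls.

## Working session

There is one attempt and no reset: what is moved stays moved. The work goes in short steps, Python scripts to look and compute and a shell command to move; the robot and the scene stay as the last step left them, time stands still between calls to the robot, and variables do not carry over. Pictures are saved under pics/ and viewed, at most 14 in all, crops included, and the job is handed in when it is done.

```bash
ls; mkdir -p pics
python3 - <<'E'
from plant import robot
import cv2,numpy as np
print(robot.get_state())
for n in ["scene","side","wrist"]:
    print(n,robot.camera_params(n))
    cv2.imwrite(f"pics/{n}0.png",robot.snapshot(n)[:,:,::-1])
a=[cv2.imread(f"pics/{n}0.png") for n in ["scene","side"]]
E
```

```text
nudge.py
pics
plant.py
{'time_s': 0.0, 'qpos': array([ 2.84633381e-01,  2.55746939e-01,  1.07001087e-01, -4.88980587e-04,
       -1.42390407e+00, -2.84577686e-01]), 'qd': array([ 0.0005884 , -0.00224573,  0.00066525,  0.00098153, -0.00038357,
        0.00015185]), 'joint_torque': array([-4.48901856e-04, -3.86631560e+01,  2.37934113e+01,  5.36471218e+00,
       -6.25866101e-03, -4.57470776e-06]), 'tool_pos': array([5.49498968e-01, 8.08115819e-05, 2.30392293e-01]), 'orientation': array([ 2.22043732e+00, -2.22047357e+00, -2.06343705e-03]), 'force': array([ 0.00844057, -0.2956135 , -0.35124601]), 'wrist_torque': array([ 0.04700963, -0.02646573,  0.00456777]), 'grasp_force': 0.0, 'finger_gap': 0.08544268825029466}
scene {'fovy': 47.505764099265775, 'cx': 257.2620686119903, 'cy': 197.9442717313482, 'view': array([[ 0.89919313,  0.437327  , -0.01402892, -0.58452722],
       [-0.25353001,  0.54688166,  0.79789911,  0.04188769],
       [ 0.35661498, -0.71390864,  0.60262775, -1.85373295],
       [ 0.        ,  0.        ,  0.        ,  1.        ]])}
side {'fovy': 42.24121171217849, 'cx': 248.74085830971183, 'cy': 195.61393969343771, 'view': array([[-0.80699437, -0.59022622, -0.0198266 ,  0.5361357 ],
       [ 0.33926942, -0.49082722,  0.8024867 , -0.19777091],
       [-0.48338012,  0.64087569,  0.59634051, -1.69970676],
       [ 0.        ,  0.        ,  0.        ,  1.        ]])}
wrist {'fovy': 69.32088828003938, 'cx': 256.9288752632565, 'cy': 193.61349436876483, 'T_tool_cam': array([[ 1.35720887e-04,  9.66280367e-01,  2.57492203e-01,
         6.58676477e-02],
       [ 9.99999911e-01, -2.34021934e-04,  3.51117139e-04,
        -1.32394445e-03],
       [ 3.99536421e-04,  2.57492133e-01, -9.66280312e-01,
        -1.42164563e-01],
       [ 0.00000000e+00,  0.00000000e+00,  0.00000000e+00,
         1.00000000e+00]])}
```
Tool orientation: rotvec (2.22,-2.22,0): angle pi about (1,-1,0)/√2: tool x -> -y, y -> -x, z -> -z. So tool x = -y world, tool y=-x world. Camera is at tool x +66mm, i.e. world y -66mm.

View pictures.

View pics/scene0.png

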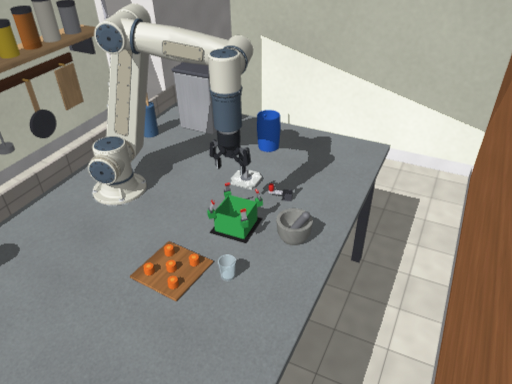

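View pics/side0.png

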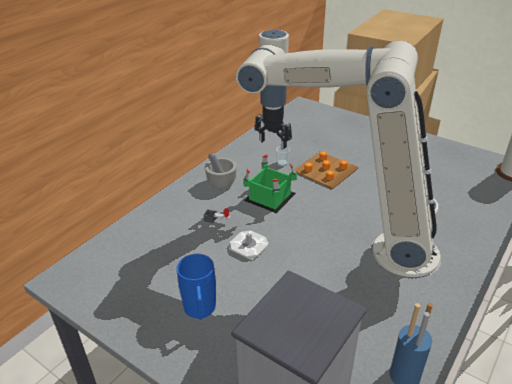

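View pics/wrist0.png

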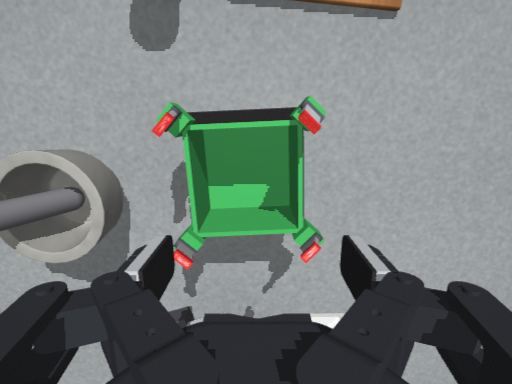

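Create h.py:
```python
from plant import robot
import cv2,numpy as np
from scipy.spatial.transform import Rotation as R
def cam(n):
    """K, world->cv-camera extrinsic (wrist: read just before snapshot)"""
    p=robot.camera_params(n); f=192/np.tan(np.radians(p["fovy"]/2))
    K=np.array([[f,0,p["cx"]],[0,f,p["cy"]],[0,0,1]])
    if "view" in p: V=p["view"]
    else:
        s=robot.get_state(); T=np.eye(4); T[:3,:3]=R.from_rotvec(s["orientation"]).as_matrix(); T[:3,3]=s["tool_pos"]
        V=np.linalg.inv(T@p["T_tool_cam"])
    return K,np.diag([1,-1,-1,1])@V
def snap(n,name=None):
    c=cam(n); im=robot.snapshot(n)[:,:,::-1].copy()
    if name: cv2.imwrite(f"pics/{name}.png",im)
    return c,im
def plane(c,uv,z):
    K,V=c; r=V[:3,:3].T; o=-r@V[:3,3]; d=r@np.linalg.solve(K,[uv[0],uv[1],1])
    return (o+d*(z-o[2])/d[2])
def proj(c,p):
    K,V=c; q=K@(V[:3,:3]@np.asarray(p)+V[:3,3]); return q[:2]/q[2]
def tri(c1,u1,c2,u2):
    P=[c[0]@c[1][:3] for c in (c1,c2)]
    X=cv2.triangulatePoints(P[0],P[1],np.float64(u1).reshape(2,1),np.float64(u2).reshape(2,1)); return (X[:3]/X[3]).ravel()
def hsv(im,lo,hi):
    return cv2.inRange(cv2.cvtColor(im,cv2.COLOR_BGR2HSV),np.array(lo),np.array(hi))
def red(im): return hsv(im,(0,150,90),(5,255,255))|hsv(im,(172,150,90),(180,255,255))
def orange(im): return hsv(im,(7,170,150),(20,255,255))
def green(im): return hsv(im,(50,120,40),(75,255,255))
def blobs(m,amin=8):
    n,_,st,ce=cv2.connectedComponentsWithStats(m)
    return [(tuple(np.round(ce[i],1)),int(st[i,4]),tuple(st[i,:4])) for i in range(1,n) if st[i,4]>=amin]
def go(p,yaw=None):
    """tool-axis shift & turn to world TCP point p, with tool y axis at world angle yaw, pointing down"""
    s=robot.get_state(); M=R.from_rotvec(s["orientation"])
    d=M.inv().apply(np.asarray(p)-s["tool_pos"]); print("shift",d.round(4),end=" ")
    if yaw is not None:
        y=np.array([np.cos(yaw),np.sin(yaw),0]); z=np.array([0,0,-1.]); x=np.cross(y,z)
        if (M.inv()*R.from_matrix(np.c_[x,y,z])).magnitude()>1.6: x,y=-x,-y
        print("turn",(M.inv()*R.from_matrix(np.c_[x,y,z])).as_rotvec().round(4),end="")
    print()
```

Run:
```python
from h import *
cs=[];
for n in ["scene","side","wrist"]:
    c=cam(n); im=cv2.imread(f"pics/{n}0.png")
    print(n)
    for z,nm,m in [(.024,"orange",orange(im)),(.05,"red",red(im)),(.09,"green",green(im)),(.012,"white",hsv(im,(0,0,200),(180,25,255)))]:
        if n=="wrist" and nm=="white": continue
        for b in blobs(m,10 if n!="wrist" else 40):
            if nm=="white" and not(100<b[1]<1500): continue
            print(nm,b[:2],plane(c,b[0],z).round(3)[:2])
```

```text
scene
orange ((np.float64(167.9), np.float64(249.7)), 100) [ 0.424 -0.244]
orange ((np.float64(193.0), np.float64(259.3)), 106) [ 0.528 -0.246]
orange ((np.float64(170.0), np.float64(265.6)), 106) [ 0.475 -0.304]
orange ((np.float64(147.6), np.float64(268.2)), 115) [ 0.414 -0.345]
orange ((np.float64(171.8), np.float64(281.6)), 120) [ 0.521 -0.36 ]
red ((np.float64(270.9), np.float64(187.1)), 30) [0.609 0.213]
green ((np.float64(234.7), np.float64(215.7)), 1463) [ 0.587 -0.051]
white ((np.float64(126.7), np.float64(25.2)), 125) [-1.536  1.919]
white ((np.float64(109.8), np.float64(96.7)), 587) [-0.656  0.695]
white ((np.float64(158.6), np.float64(69.9)), 206) [-0.65   1.167]
white ((np.float64(132.1), np.float64(104.6)), 435) [-0.465  0.663]
white ((np.float64(65.9), np.float64(148.5)), 229) [-0.441  0.137]
white ((np.float64(21.2), np.float64(176.2)), 233) [-0.442 -0.124]
white ((np.float64(385.7), np.float64(178.5)), 358) [1.005 0.524]
white ((np.float64(244.7), np.float64(179.4)), 231) [0.461 0.265]
white ((np.float64(108.0), np.float64(194.8)), 394) [ 0.001 -0.07 ]
white ((np.flo
[... 1642 characters left out ...]
2.1)), 197) [-0.306  0.24 ]
white ((np.float64(483.3), np.float64(360.1)), 439) [-0.335  0.291]
white ((np.float64(504.1), np.float64(366.5)), 468) [-0.385  0.28 ]
white ((np.float64(23.5), np.float64(368.7)), 787) [0.666 1.035]
white ((np.float64(467.9), np.float64(379.6)), 189) [-0.319  0.375]
wrist
red ((np.float64(309.0), np.float64(121.9)), 247) [ 0.492 -0.063]
red ((np.float64(162.8), np.float64(124.1)), 214) [ 0.657 -0.061]
red ((np.float64(309.5), np.float64(252.1)), 118) [0.484 0.097]
red ((np.float64(182.4), np.float64(258.4)), 152) [0.646 0.106]
green ((np.float64(316.3), np.float64(104.9)), 102) [ 0.493 -0.08 ]
green ((np.float64(243.4), np.float64(177.4)), 14148) [ 0.565 -0.008]
```

```bash
python3 nudge.py '[[[0.06,0.05,0.01,0,0,0,0],[0.06,0.1,0.02,0,0,0,0],[0.06,0.15,0.03,0,0,0,0],[0.06,0.2,0.045,0,0,0,0],[0.06,0.25,0.06,0,0,0,0],[0.06,0.3,0.075,0,0,0,0],[0.06,0.32,0.075,0,0,0,0],[0.06,0.32,0.075,0,0,0,0],[0.06,0.32,0.075,0,0,0,0],[0.06,0.32,0.075,0,0,0,0]]]' 40
python3 - <<'E'
from h import *
c,im=snap("wrist","w1"); c2,im2=snap("scene","s1")
for b in blobs(orange(im),100): print(b, plane(c,b[0],.024).round(4))
for b in blobs(orange(im2),20): print(b[0], plane(c2,b[0],.024).round(4))
# rim corners guess from wrist0 via state at start
s=robot.get_state();print(s["tool_pos"],s["orientation"],s["time_s"])
E
```

```text
time_s: 1.15
tool_pos: [0.4751, -0.3193, 0.2311]
orientation: [-2.222, 2.221, 0.001]
force: [0.1, 0.3, -0.0]
finger_gap: 0.0596
grasp_force: 0.0
((np.float64(217.8), np.float64(140.6)), 567, (np.int32(203), np.int32(127), np.int32(30), np.int32(29))) [ 0.525  -0.3599  0.024 ]
((np.float64(304.7), np.float64(153.0)), 561, (np.int32(291), np.int32(139), np.int32(29), np.int32(29))) [ 0.4167 -0.3447  0.024 ]
((np.float64(255.8), np.float64(185.6)), 561, (np.int32(243), np.int32(171), np.int32(27), np.int32(30))) [ 0.478  -0.3027  0.024 ]
((np.float64(216.0), np.float64(227.2)), 578, (np.int32(202), np.int32(213), np.int32(28), np.int32(30))) [ 0.5315 -0.2452  0.024 ]
((np.float64(294.1), np.float64(229.2)), 557, (np.int32(282), np.int32(215), np.int32(26), np.int32(30))) [ 0.4264 -0.2424  0.024 ]
(np.float64(168.0), np.float64(249.7)) [ 0.4243 -0.2434  0.024 ]
(np.float64(193.0), np.float64(259.3)) [ 0.5284 -0.246   0.024 ]
(np.float64(170.0), np.float64(265.7)) [ 0.4751 -0.3039  0.024 ]
(np.float64(147.6), np.float64(268.3)) [ 0.4146 -0.3454  0.024 ]
(np.float64(171.8), np.float64(281.6)) [ 0.5211 -0.3597  0.024 ]
[ 0.4753591  -0.31895485  0.23137191] [-2.22304831e+00  2.21955686e+00 -4.33094114e-05] 1.25
```

View pics/w1.png

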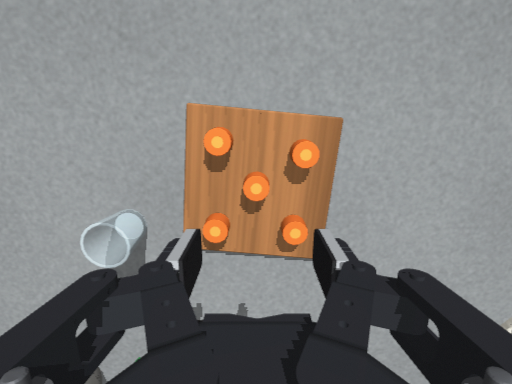

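```bash
cat > tub.py <<'E'
from h import *
def tub(c,im):
    m=green(im)|red(im)*0
    m=cv2.morphologyEx(m,cv2.MORPH_CLOSE,np.ones((9,9)))
    m=cv2.morphologyEx(m,cv2.MORPH_OPEN,np.ones((45,45)))
    k=max(cv2.findContours(m,cv2.RETR_EXTERNAL,cv2.CHAIN_APPROX_NONE)[0],key=cv2.contourArea).reshape(-1,2)
    P=np.float32([plane(c,u,.09)[:2]*1000 for u in k])
    return cv2.minAreaRect(P)
E
python3 - <<'E'
from tub import *
import h
K,V=h.cam("wrist"); p=robot.camera_params("wrist")
T=np.eye(4);T[:3,:3]=R.from_rotvec([2.22043732,-2.22047357,-.00206]).as_matrix();T[:3,3]=[.5495,.0001,.2304]
c=(K,np.diag([1,-1,-1,1])@np.linalg.inv(T@p["T_tool_cam"]))
im=cv2.imread("pics/wrist0.png"); print(tub(c,im))
for u in [(188,125),(300,121),(303,232),(197,237)]: print(plane(c,u,.09).round(4))
for b in blobs(red(im),40): print(b[0],plane(c,b[0],.14).round(4))
E
```

```text
((563.1336669921875, -4.303890228271484), (120.40805053710938, 119.90951538085938), 1.5464800596237183)
[ 0.6187 -0.0606  0.09  ]
[ 0.5083 -0.0645  0.09  ]
[0.5003 0.053  0.09  ]
[0.6165 0.0588 0.09  ]
(np.float64(309.0), np.float64(121.9)) [ 0.5085 -0.064   0.14  ]
(np.float64(162.8), np.float64(124.1)) [ 0.6272 -0.0622  0.14  ]
(np.float64(309.5), np.float64(252.1)) [0.5024 0.0518 0.14  ]
(np.float64(182.4), np.float64(258.4)) [0.6196 0.0581 0.14  ]
```

```bash
python3 nudge.py '[[[0.06,0,0,0.05,0,0,0],[0.06,-0.017,-0.002,0.1,0,0,0],[0.06,-0.017,-0.002,0.15,0,0,0],[0.06,-0.017,-0.002,0.2,0,0,0],[0.06,-0.017,-0.002,0.219,0,0,0],[0.06,-0.017,-0.002,0.219,0,0,0],[0.03,-0.017,-0.002,0.219,0,0,0],[0.03,-0.017,-0.002,0.219,0,0,0],[0.03,-0.017,-0.002,0.219,0,0,0],[0.03,-0.017,-0.002,0.219,0,0,0]]]' 40
```

```text
time_s: 2.25
tool_pos: [0.4789, -0.3035, 0.0148]
orientation: [-2.221, 2.219, -0.007]
force: [0.4, 2.0, 6.7]
finger_gap: 0.0327
grasp_force: 40.4
```

```bash
python3 nudge.py '[[[0.03,0,0,-0.05,0,0,0],[0.03,0,0,-0.1,0,0,0],[0.03,0,0,-0.15,0,0,0],[0.03,-0.045,-0.018,-0.17,0,0,0],[0.03,-0.09,-0.036,-0.17,0,0,0],[0.03,-0.135,-0.054,-0.17,0,0,0],[0.03,-0.18,-0.073,-0.17,0,0,0],[0.03,-0.225,-0.092,-0.17,0,0,0],[0.03,-0.273,-0.111,-0.17,0,0,0],[0.03,-0.273,-0.111,-0.17,0,0,0]]]'
python3 nudge.py '[[[0.03,0,0,0.05,0,0,0],[0.03,0,0,0.09,0,0,0],[0.03,0,0,0.09,0,0,0],[0.03,0,0,0.09,0,0,0],[0.055,0,0,0.09,0,0,0],[0.055,0,0,0.09,0,0,0],[0.055,0,0,0.09,0,0,0],[0.055,0,0,0.04,0,0,0],[0.055,0,0,0,0,0,0],[0.055,0,0,0,0,0,0]]]'
python3 - <<'E'
from h import *
c2,im2=snap("scene")
for b in blobs(orange(im2),5): print(b[0],b[1], plane(c2,b[0],.024).round(4))
E
```

```text
time_s: 3.25
tool_pos: [0.5895, -0.025, 0.1825]
orientation: [-2.225, 2.214, -0.0]
force: [-0.1, -0.7, -1.2]
finger_gap: 0.0321
grasp_force: 40.1
time_s: 4.25
tool_pos: [0.5917, -0.0303, 0.1903]
orientation: [-2.215, 2.214, -0.015]
force: [-0.5, 0.0, -0.0]
finger_gap: 0.055
grasp_force: 0.0
(np.float64(168.0), np.float64(249.7)) 101 [ 0.4243 -0.2434  0.024 ]
(np.float64(192.9), np.float64(259.3)) 108 [ 0.5281 -0.2461  0.024 ]
(np.float64(147.7), np.float64(268.2)) 114 [ 0.4146 -0.3449  0.024 ]
(np.float64(171.8), np.float64(281.6)) 120 [ 0.5211 -0.3597  0.024 ]
```

```bash
python3 nudge.py '[[[0.06,0.048,0.012,0,0,0,0],[0.06,0.096,0.024,0,0,0,0],[0.06,0.144,0.036,0,0,0,0],[0.06,0.19,0.05,0,0,0,0],[0.06,0.216,0.058,0.02,0,0,0],[0.06,0.216,0.058,0.07,0,0,0],[0.06,0.216,0.058,0.12,0,0,0],[0.06,0.216,0.058,0.17,0,0,0],[0.06,0.216,0.058,0.17,0,0,0],[0.06,0.216,0.058,0.17,0,0,0]]]'
python3 nudge.py '[[[0.03,0,0,0,0,0,0],[0.03,0,0,0,0,0,0],[0.03,0,0,0,0,0,0],[0.03,0,0,0,0,0,0],[0.03,0,0,-0.05,0,0,0],[0.03,0,0,-0.1,0,0,0],[0.03,0,0,-0.15,0,0,0],[0.03,0,0,-0.17,0,0,0]]]'
python3 nudge.py '[[[0.03,-0.045,-0.01,0,0,0,0],[0.03,-0.09,-0.02,0,0,0,0],[0.03,-0.135,-0.03,0,0,0,0],[0.03,-0.18,-0.04,0,0,0,0],[0.03,-0.225,-0.05,0,0,0,0],[0.03,-0.268,-0.058,0,0,0,0],[0.03,-0.268,-0.058,0.05,0,0,0],[0.03,-0.268,-0.058,0.09,0,0,0],[0.03,-0.268,-0.058,0.09,0,0,0],[0.03,-0.268,-0.058,0.09,0,0,0]]]'
python3 nudge.py '[[[0.055,0,0,0,0,0,0],[0.055,0,0,0,0,0,0],[0.055,0,0,0,0,0,0],[0.055,0,0,-0.05,0,0,0],[0.055,0,0,-0.09,0,0,0],[0.055,0,0,-0.09,0,0,0],[0.055,0,0,-0.09,0,0,0]]]'
python3 - <<'E'
from h import *
c2,im2=snap("scene")
for b in blobs(orange(im2),5): print(b[0],b[1], plane(c2,b[0],.024).round(4))
E
```

```text
time_s: 5.3
tool_pos: [0.5293, -0.2459, 0.0114]
orientation: [2.22, -2.221, -0.003]
force: [-0.9, -0.7, 1.0]
finger_gap: 0.06
grasp_force: 0.0
time_s: 6.1
tool_pos: [0.5319, -0.2469, 0.1882]
orientation: [-2.219, 2.218, -0.013]
force: [0.9, 0.5, -0.1]
finger_gap: 0.0332
grasp_force: 28.3
time_s: 7.1
tool_pos: [0.5882, 0.0216, 0.093]
orientation: [2.221, -2.22, 0.001]
force: [0.3, -0.3, 0.8]
finger_gap: 0.0322
grasp_force: 42.4
time_s: 7.8
tool_pos: [0.5887, 0.0222, 0.1843]
orientation: [-2.219, 2.219, -0.003]
force: [0.1, 0.0, 0.0]
finger_gap: 0.055
grasp_force: 0.0
(np.float64(167.9), np.float64(249.8)) 101 [ 0.4242 -0.2439  0.024 ]
(np.float64(147.6), np.float64(268.3)) 114 [ 0.4146 -0.3454  0.024 ]
(np.float64(171.8), np.float64(281.6)) 120 [ 0.5211 -0.3597  0.024 ]
```

```bash
python3 nudge.py '[[[0.06,0.04,0.025,0,0,0,0],[0.06,0.08,0.05,0,0,0,0],[0.06,0.12,0.075,0,0,0,0],[0.06,0.16,0.1,0,0,0,0],[0.06,0.2,0.125,0,0,0,0],[0.06,0.24,0.147,0,0,0,0],[0.06,0.265,0.162,0.03,0,0,0],[0.06,0.265,0.162,0.08,0,0,0],[0.06,0.265,0.162,0.13,0,0,0],[0.06,0.265,0.162,0.17,0,0,0]]]'
python3 nudge.py '[[[0.06,0,0,0,0,0,0],[0.03,0,0,0,0,0,0],[0.03,0,0,0,0,0,0],[0.03,0,0,0,0,0,0],[0.03,0,0,0,0,0,0],[0.03,0,0,-0.05,0,0,0],[0.03,0,0,-0.1,0,0,0],[0.03,0,0,-0.15,0,0,0],[0.03,0,0,-0.17,0,0,0]]]'
python3 nudge.py '[[[0.03,-0.043,-0.022,0,0,0,0],[0.03,-0.086,-0.044,0,0,0,0],[0.03,-0.129,-0.066,0,0,0,0],[0.03,-0.172,-0.088,0,0,0,0],[0.03,-0.215,-0.112,0,0,0,0],[0.03,-0.215,-0.112,0.05,0,0,0],[0.03,-0.215,-0.112,0.09,0,0,0],[0.03,-0.215,-0.112,0.09,0,0,0],[0.03,-0.215,-0.112,0.09,0,0,0]]]'
python3 nudge.py '[[[0.055,0,0,0,0,0,0],[0.055,0,0,0,0,0,0],[0.055,0,0,0,0,0,0],[0.055,0,0,-0.05,0,0,0],[0.055,0,0,-0.09,0,0,0],[0.055,0,0,-0.09,0,0,0],[0.055,0,0,-0.09,0,0,0]]]'
python3 - <<'E'
from h import *
c2,im2=snap("scene")
for b in blobs(orange(im2),5): print(b[0],b[1], plane(c2,b[0],.024).round(4))
E
```

```text
time_s: 8.85
tool_pos: [0.4236, -0.2427, 0.0091]
orientation: [2.219, -2.222, -0.005]
force: [0.6, 0.6, -0.3]
finger_gap: 0.0599
grasp_force: 0.0
time_s: 9.75
tool_pos: [0.4279, -0.244, 0.1882]
orientation: [-2.219, 2.218, -0.013]
force: [0.2, 0.1, 0.1]
finger_gap: 0.0325
grasp_force: 40.1
time_s: 10.65
tool_pos: [0.5383, -0.0284, 0.0934]
orientation: [2.221, -2.221, 0.001]
force: [0.5, 0.3, 0.9]
finger_gap: 0.0326
grasp_force: 40.1
time_s: 11.35
tool_pos: [0.5387, -0.0278, 0.1842]
orientation: [-2.219, 2.219, -0.003]
force: [-0.9, -0.4, -1.4]
finger_gap: 0.0548
grasp_force: 0.0
(np.float64(147.6), np.float64(268.2)) 115 [ 0.4143 -0.3451  0.024 ]
(np.float64(171.8), np.float64(281.6)) 120 [ 0.5211 -0.3597  0.024 ]
```

Next carrot A (0.525, -0.360).

```bash
python3 nudge.py '[[[0.06,0.05,0.002,0,0,0,0],[0.06,0.1,0.004,0,0,0,0],[0.06,0.15,0.006,0,0,0,0],[0.06,0.2,0.008,0,0,0,0],[0.06,0.25,0.01,0,0,0,0],[0.06,0.3,0.012,0,0,0,0],[0.06,0.332,0.013,0.03,0,0,0],[0.06,0.332,0.013,0.08,0,0,0],[0.06,0.332,0.013,0.13,0,0,0],[0.06,0.332,0.013,0.17,0,0,0]]]'
python3 nudge.py '[[[0.06,0,0,0,0,0,0],[0.03,0,0,0,0,0,0],[0.03,0,0,0,0,0,0],[0.03,0,0,0,0,0,0],[0.03,0,0,0,0,0,0],[0.03,0,0,-0.05,0,0,0],[0.03,0,0,-0.1,0,0,0],[0.03,0,0,-0.15,0,0,0],[0.03,0,0,-0.17,0,0,0]]]'
python3 nudge.py '[[[0.03,-0.048,-0.002,0,0,0,0],[0.03,-0.096,-0.004,0,0,0,0],[0.03,-0.144,-0.006,0,0,0,0],[0.03,-0.192,-0.008,0,0,0,0],[0.03,-0.24,-0.01,0,0,0,0],[0.03,-0.288,-0.012,0,0,0,0],[0.03,-0.336,-0.013,0,0,0,0],[0.03,-0.382,-0.013,0,0,0,0],[0.03,-0.382,-0.013,0.05,0,0,0],[0.03,-0.382,-0.013,0.09,0,0,0]]]'
python3 nudge.py '[[[0.03,0,0,0,0,0,0],[0.055,0,0,0,0,0,0],[0.055,0,0,0,0,0,0],[0.055,0,0,0,0,0,0],[0.055,0,0,-0.05,0,0,0],[0.055,0,0,-0.09,0,0,0],[0.055,0,0,-0.09,0,0,0],[0.055,0,0,-0.09,0,0,0]]]'
python3 - <<'E'
from h import *
c2,im2=snap("scene")
for b in blobs(orange(im2),5): print(b[0],b[1], plane(c2,b[0],.024).round(4))
E
```

```text
time_s: 12.4
tool_pos: [0.5226, -0.3594, 0.008]
orientation: [2.219, -2.222, -0.008]
force: [1.0, 0.3, -0.8]
finger_gap: 0.06
grasp_force: 0.0
time_s: 13.3
tool_pos: [0.5266, -0.3613, 0.189]
orientation: [-2.22, 2.22, -0.015]
force: [0.5, -0.9, -0.4]
finger_gap: 0.0328
grasp_force: 40.0
time_s: 14.3
tool_pos: [0.538, 0.0241, 0.0916]
orientation: [-2.223, 2.217, -0.001]
force: [0.7, -0.4, -1.3]
finger_gap: 0.0327
grasp_force: 40.0
time_s: 15.1
tool_pos: [0.5391, 0.0222, 0.1849]
orientation: [-2.217, 2.219, -0.004]
force: [0.2, 0.1, -0.8]
finger_gap: 0.0549
grasp_force: 0.0
(np.float64(234.8), np.float64(214.4)) 39 [0.5429 0.0253 0.024 ]
(np.float64(147.6), np.float64(268.2)) 115 [ 0.4143 -0.3451  0.024 ]
```

```bash
python3 nudge.py '[[[0.06,0.047,0.015,0,0,0,0],[0.06,0.094,0.03,0,0,0,0],[0.06,0.141,0.045,0,0,0,0],[0.06,0.188,0.06,0,0,0,0],[0.06,0.235,0.075,0,0,0,0],[0.06,0.282,0.09,0,0,0,0],[0.06,0.329,0.106,0,0,0,0],[0.06,0.367,0.1215,0.02,0,0,0],[0.06,0.367,0.1215,0.07,0,0,0],[0.06,0.367,0.1215,0.12,0,0,0]]]'
python3 nudge.py '[[[0.06,0,0,0.05,0,0,0],[0.06,0,0,0.05,0,0,0],[0.03,0,0,0.05,0,0,0],[0.03,0,0,0.05,0,0,0],[0.03,0,0,0.05,0,0,0],[0.03,0,0,0.05,0,0,0],[0.03,0,0,0,0,0,0],[0.03,0,0,-0.05,0,0,0],[0.03,0,0,-0.1,0,0,0],[0.03,0,0,-0.12,0,0,0]]]'
python3 nudge.py '[[[0.03,-0.043,-0.018,0,0,0,0],[0.03,-0.086,-0.036,0,0,0,0],[0.03,-0.129,-0.054,0,0,0,0],[0.03,-0.172,-0.073,0,0,0,0],[0.03,-0.215,-0.092,0,0,0,0],[0.03,-0.258,-0.11,0,0,0,0],[0.03,-0.3,-0.128,0,0,0,0],[0.03,-0.341,-0.1465,0,0,0,0],[0.03,-0.341,-0.1465,0.05,0,0,0],[0.03,-0.341,-0.1465,0.09,0,0,0]]]'
python3 nudge.py '[[[0.03,0,0,0,0,0,0],[0.055,0,0,0,0,0,0],[0.055,0,0,0,0,0,0],[0.055,0,0,0,0,0,0],[0.055,0,0,-0.05,0,0,0],[0.055,0.005,0,-0.1,0,0,0],[0.055,0.01,0,-0.14,0,0,0],[0.055,0.01,0,-0.14,0,0,0],[0.055,0.01,0,-0.14,0,0,0],[0.055,0.01,0,-0.14,0,0,0]]]'
python3 - <<'E'
from tub import *
c2,im2=snap("scene")
for b in blobs(orange(im2),5): print(b[0],b[1], plane(c2,b[0],.024).round(4))
c,im=snap("wrist","w2")
for b in blobs(red(im),40): print(b[0],plane(c,b[0],.14).round(4))
E
```

```text
time_s: 16.15
tool_pos: [0.4157, -0.3464, 0.0609]
orientation: [-2.217, 2.225, -0.002]
force: [1.5, 0.7, -1.3]
finger_gap: 0.0597
grasp_force: 0.0
time_s: 17.15
tool_pos: [0.4182, -0.3464, 0.1884]
orientation: [-2.221, 2.22, -0.014]
force: [0.5, 0.3, -0.6]
finger_gap: 0.0328
grasp_force: 40.1
time_s: 18.15
tool_pos: [0.5634, -0.0021, 0.0912]
orientation: [-2.222, 2.218, -0.0]
force: [-0.3, -0.4, -0.9]
finger_gap: 0.0326
grasp_force: 40.1
time_s: 19.15
tool_pos: [0.5626, -0.014, 0.2323]
orientation: [-2.221, 2.222, 0.001]
force: [0.7, 0.0, 0.5]
finger_gap: 0.0549
grasp_force: 0.0
(np.float64(235.6), np.float64(214.8)) 46 [0.5468 0.0245 0.024 ]
(np.float64(323.3), np.float64(139.3)) [ 0.5088 -0.0641  0.14  ]
(np.float64(179.7), np.float64(141.7)) [ 0.6279 -0.0622  0.14  ]
```

View pics/w2.png

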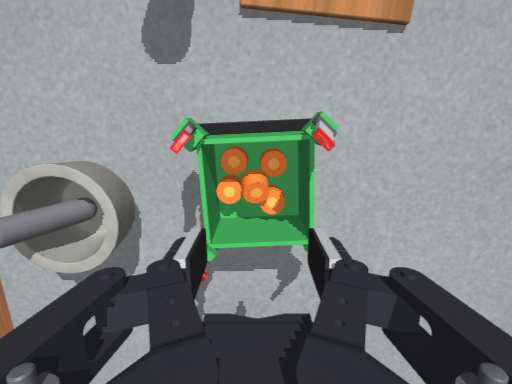

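```bash
python3 nudge.py '[[[0.055,-0.05,0.005,0,0,0,0],[0.055,-0.1,0.01,0,0,0,0],[0.055,-0.15,0.015,0,0,0,0],[0.055,-0.2,0.02,0,0,0,0],[0.055,-0.25,0.028,0,0,0,0],[0.055,-0.274,0.033,0,0,0,0],[0.055,-0.274,0.033,0,0,0,0],[0.055,-0.274,0.033,0,0,0,0]]]'
python3 - <<'E'
from tub import *
c,im=snap("wrist","w3")
for b in blobs(red(im),40): print(b,plane(c,b[0],.055).round(4))
for b in blobs(hsv(im,(0,0,215),(180,30,255)),200): print(b,plane(c,b[0],.018).round(4))
E
```

```text
time_s: 20.05
tool_pos: [0.5295, 0.2604, 0.2313]
orientation: [2.222, -2.218, 0.0]
force: [0.5, 0.2, 0.3]
finger_gap: 0.0552
grasp_force: 0.0
((np.float64(191.1), np.float64(140.8)), 298, (np.int32(181), np.int32(132), np.int32(21), np.int32(19))) [0.6052 0.2175 0.055 ]
((np.float64(170.0), np.float64(147.3)), 276, (np.int32(158), np.int32(138), np.int32(25), np.int32(19))) [0.641  0.2283 0.018 ]
((np.float64(310.4), np.float64(181.8)), 5431, (np.int32(267), np.int32(141), np.int32(89), np.int32(86))) [0.4606 0.2728 0.018 ]
```

View pics/w3.png

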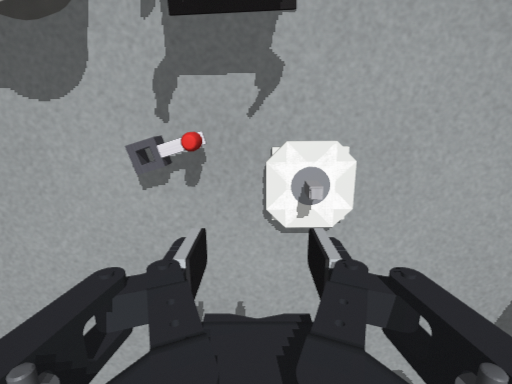

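```bash
cat > meas.py <<'E'
from h import *
def rect(c,m,z):
    k=max(cv2.findContours(m,cv2.RETR_EXTERNAL,cv2.CHAIN_APPROX_NONE)[0],key=cv2.contourArea).reshape(-1,2)
    return cv2.minAreaRect(np.float32([plane(c,u,z)[:2]*1000 for u in k])), k
E
python3 - <<'E'
from tub import *; from meas import *
c=cam("wrist"); im=cv2.imread("pics/w3.png")
w=hsv(im,(0,0,175),(180,30,255)); w[:, :240]=0; w[235:]=0
print("lid",rect(c,w,.018)[0])
g=cv2.cvtColor(im,cv2.COLOR_BGR2GRAY)
d=((g<80)*255).astype(np.uint8); d[:115]=0; d[185:]=0; d[:,:115]=0; d[:,185:]=0
print("hub dark",rect(c,d,.03)[0])
x=cv2.resize(im[110:200,110:230],None,fx=4,fy=4,interpolation=cv2.INTER_CUBIC); y=cv2.resize(im[130:240,255:365],None,fx=3.3,fy=3.27,interpolation=cv2.INTER_CUBIC)
cv2.imwrite("pics/crop3.png",np.hstack([x,y[:360]]) if y.shape[0]>=360 else np.hstack([x[:y.shape[0]],y]))
print(x.shape,y.shape)
E
```

```text
lid ((460.82305908203125, 277.3605041503906), (116.65263366699219, 116.06568908691406), 0.5032974481582642)
hub dark ((669.639892578125, 236.08294677734375), (19.387434005737305, 18.841039657592773), 19.700857162475586)
(360, 480, 3) (360, 363, 3)
```

View pics/crop3.png

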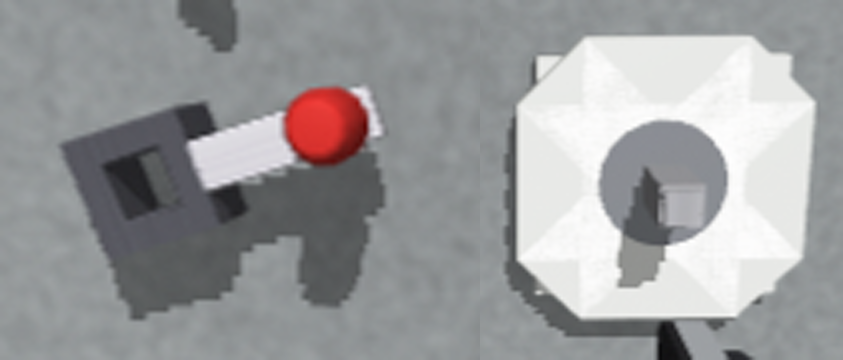

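Run:
```python
from tub import *; from meas import *
c=cam("wrist")
print(plane(c,(316.5,192),.058), plane(c,(110+145/4,110+182/4),.03))
go([.4608,.276,.03],0)
s=robot.get_state();
im=cv2.imread("pics/w2.png")
T=np.eye(4);T[:3,:3]=R.from_rotvec([-2.221,2.222,.001]).as_matrix();T[:3,3]=[.5626,-.014,.2323]
c=(c[0],np.diag([1,-1,-1,1])@np.linalg.inv(T@robot.camera_params("wrist")["T_tool_cam"]))
print(tub(c,im))
for y in (160,200,): 
    g=green(im)[y,:]; print(y,np.flatnonzero(g)[[0,-1]],plane(c,(np.flatnonzero(g)[0],y),.09),plane(c,(np.flatnonzero(g)[-1],y),.09))
```

```text
[0.46109426 0.27576857 0.058     ] [0.6679162  0.23647408 0.03      ]
shift [-0.0166  0.0688  0.2017] turn [ 0.0009 -0.0011  0.0003]Traceback (most recent call last):
  File "<stdin>", line 9, in <module>
  File "tub.py", line 6, in tub
    k=max(cv2.findContours(m,cv2.RETR_EXTERNAL,cv2.CHAIN_APPROX_NONE)[0],key=cv2.contourArea).reshape(-1,2)
      ~~~^^^^^^^^^^^^^^^^^^^^^^^^^^^^^^^^^^^^^^^^^^^^^^^^^^^^^^^^^^^^^^^^^^^^^^^^^^^^^^^^^^^^
ValueError: max() iterable argument is empty
```

```bash
python3 nudge.py '[[[0.04,-0.017,0.045,0,0,0,0],[0.04,-0.017,0.069,0,0,0,0],[0.04,-0.017,0.069,0.05,0,0,0],[0.04,-0.017,0.069,0.1,0,0,0],[0.04,-0.017,0.069,0.15,0,0,0],[0.04,-0.017,0.069,0.19,0,0,0],[0.04,-0.017,0.069,0.202,0,0,0],[0.04,-0.017,0.069,0.202,0,0,0],[0.04,-0.017,0.069,0.202,0,0,0]]]' 70
python3 nudge.py '[[[0.01,0,0,0,0,0,0],[0.01,0,0,0,0,0,0],[0.01,0,0,0,0,0,0],[0.01,0,0,0,0,0,0],[0.01,0,0,0,0,0,0],[0.01,0,0,0,0,0,0]]]' 70
python3 nudge.py '[[[0.01,0,0,-0.03,0,0,0],[0.01,0,0,-0.06,0,0,0],[0.01,0,0,-0.1,0,0,0],[0.01,0,0,-0.14,0,0,0],[0.01,0,0,-0.17,0,0,0],[0.01,0,0,-0.17,0,0,0],[0.01,0,0,-0.17,0,0,0],[0.01,0,0,-0.17,0,0,0]]]'
python3 - <<'E'
from tub import *; from meas import *
im=cv2.imread("pics/w2.png")
c=cam("wrist")
T=np.eye(4);T[:3,:3]=R.from_rotvec([-2.221,2.222,.001]).as_matrix();T[:3,3]=[.5626,-.014,.2323]
c=(c[0],np.diag([1,-1,-1,1])@np.linalg.inv(T@robot.camera_params("wrist")["T_tool_cam"]))
m=green(im)|orange(im); m[:,:190]=0; m[250:]=0; m=cv2.morphologyEx(m,cv2.MORPH_CLOSE,np.ones((25,25))); m=cv2.morphologyEx(m,cv2.MORPH_OPEN,np.ones((61,61)))
r,k=rect(c,m,.09); print(r)
cv2.drawContours(im,[k.reshape(-1,1,2)],-1,(255,0,255),1)
c3,im3=snap("scene"); c4,im4=snap("wrist")
cv2.imwrite("pics/v5.png",np.hstack([im[100:280,150:360],im4[60:240,150:360],cv2.resize(im3[120:240,180:320],(210,180))]))
print(robot.get_state()["tool_pos"],robot.get_state()["orientation"])
E
```

```text
time_s: 21.0
tool_pos: [0.4626, 0.2776, 0.0324]
orientation: [-2.219, 2.219, -0.001]
force: [-0.6, 0.6, 0.6]
finger_gap: 0.0398
grasp_force: 0.0
time_s: 21.6
tool_pos: [0.4618, 0.2779, 0.0326]
orientation: [-2.22, 2.218, -0.0]
force: [-1.9, -0.8, 6.4]
finger_gap: 0.0141
grasp_force: 70.2
time_s: 22.4
tool_pos: [0.46, 0.2765, 0.1988]
orientation: [2.219, -2.22, -0.001]
force: [0.6, -0.0, -4.2]
finger_gap: 0.0144
grasp_force: 69.3
((563.4885864257812, -5.709564208984375), (119.96961975097656, 122.99076080322266), 1.3476707935333252)
[0.46025656 0.27648859 0.19871204] [ 2.21915808e+00 -2.21928428e+00 -4.94089215e-04]
```

View pics/v5.png

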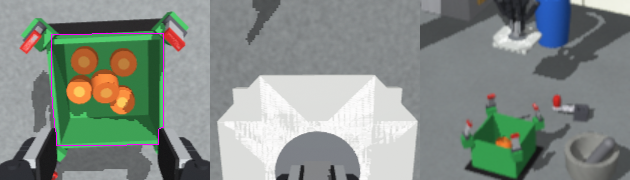

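```bash
python3 nudge.py '[[[0.01,0.045,-0.015,0,0,0,-0.005],[0.01,0.09,-0.03,0,0,0,-0.01],[0.01,0.135,-0.045,0,0,0,-0.015],[0.01,0.18,-0.06,0,0,0,-0.02],[0.01,0.22,-0.08,0,0,0,-0.025],[0.01,0.26,-0.095,0,0,0,-0.025],[0.01,0.281,-0.103,0,0,0,-0.025],[0.01,0.281,-0.103,0,0,0,-0.025],[0.01,0.281,-0.103,0,0,0,-0.025],[0.01,0.281,-0.103,0,0,0,-0.025]]]'
python3 - <<'E'
from tub import *; from meas import *
c,im=snap("wrist","w4"); s=robot.get_state(); p=s["tool_pos"]; M=R.from_rotvec(s["orientation"]).inv()
w=hsv(im,(0,0,165),(180,30,255)); w[300:]=0
k=max(cv2.findContours(w,cv2.RETR_EXTERNAL,cv2.CHAIN_APPROX_NONE)[0],key=cv2.contourArea).reshape(-1,2)
Q=np.array([M.apply(plane(c,u,p[2]-.0145)-p) for u in k])
print(p,s["orientation"],"gap",s["finger_gap"]); print("tool x max",np.percentile(Q[:,0],[97,99,100]),"y",Q[:,1].min(),Q[:,1].max())
e=Q[(abs(Q[:,1])<.025)&(Q[:,0]>.05)]; print(np.polyfit(e[:,1],e[:,0],1))
go([.563,-.0045,.112],.025)
E
```

```text
time_s: 23.5
tool_pos: [0.5636, -0.0033, 0.1997]
orientation: [2.249, -2.192, -0.001]
force: [-0.3, -0.0, -2.6]
finger_gap: 0.0145
grasp_force: 69.2
[ 0.56363768 -0.00312225  0.19995042] [ 2.24996301e+00 -2.19190820e+00 -8.52434032e-04] gap 0.01481550866345404
tool x max [0.05788981 0.05789302 0.05789462] y -0.059262988717039666 0.05690158761394101
[-0.00043638  0.0578806 ]
shift [0.0014 0.0006 0.088 ] turn [0.0007 0.0001 0.0011]
```

View pics/w4.png

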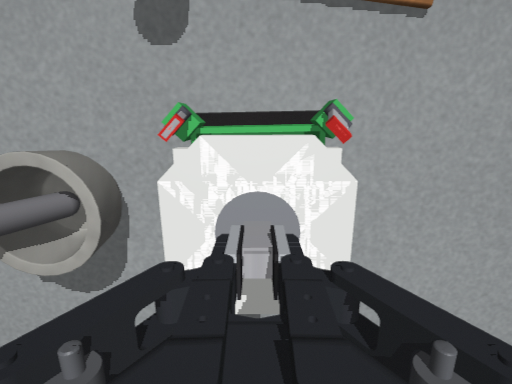

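```bash
python3 nudge.py '[[[0.01,0.0014,0.0006,0.03,0,0,0],[0.01,0.0014,0.0006,0.055,0,0,0],[0.01,0.0014,0.0006,0.07,0,0,0],[0.01,0.0014,0.0006,0.076,0,0,0],[0.01,0.0014,0.0006,0.08,0,0,0],[0.01,0.0014,0.0006,0.084,0,0,0],[0.01,0.0014,0.0006,0.087,0,0,0],[0.01,0.0014,0.0006,0.087,0,0,0],[0.01,0.0014,0.0006,0.087,0,0,0],[0.01,0.0014,0.0006,0.087,0,0,0]]]'
```

```text
time_s: 24.55
tool_pos: [0.5637, -0.0054, 0.1137]
orientation: [-2.249, 2.193, -0.001]
force: [-0.2, -0.0, -2.6]
finger_gap: 0.0144
grasp_force: 69.1
```

```bash
python3 nudge.py '[[[0.01,-0.0005,0,0.001,0,0,0],[0.01,-0.0005,0,0.002,0,0,0],[0.01,-0.0005,0,0.003,0,0,0],[0.01,-0.0005,0,0.003,0,0,0],[0.01,-0.0005,0,0.003,0,0,0]]]'
python3 - <<'E'
from tub import *; from meas import *
c,im=snap("wrist","w6")
a,b=snap("scene"); d,e=snap("side")
cv2.imwrite("pics/v6.png",np.hstack([cv2.resize(im[80:280,130:380],(375,300)),cv2.resize(e[140:220,230:310],(300,300))]))
E
```

```text
time_s: 25.05
tool_pos: [0.5637, -0.0049, 0.1126]
orientation: [-2.249, 2.192, -0.003]
force: [-5.7, -0.1, 9.5]
finger_gap: 0.0146
grasp_force: 70.9
```

View pics/v6.png

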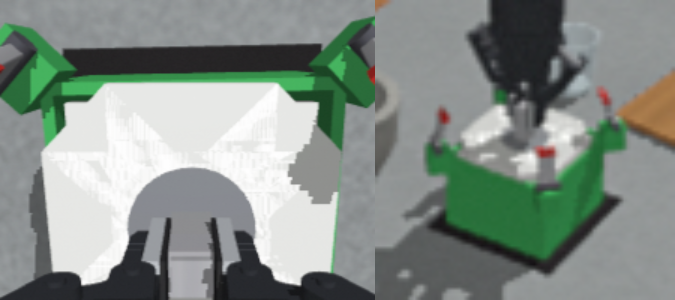

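```bash
python3 nudge.py '[[[0.04,0,0,-0.002,0,0,0],[0.04,0,0,-0.002,0,0,0],[0.04,0,0,-0.002,0,0,0],[0.04,0,0,-0.04,0,0,0],[0.04,0,0,-0.08,0,0,0],[0.04,0,0,-0.12,0,0,0],[0.04,0,0,-0.12,0,0,0],[0.04,0,0,-0.12,0,0,0]]]'
python3 - <<'E'
from tub import *; from meas import *
c,im=snap("wrist","w7"); s=robot.get_state();print(s["tool_pos"])
w=hsv(im,(0,0,165),(180,30,255)); w[300:]=0
k=max(cv2.findContours(w,cv2.RETR_EXTERNAL,cv2.CHAIN_APPROX_NONE)[0],key=cv2.contourArea).reshape(-1,2)
Q=np.array([plane(c,u,.098) for u in k]); print("lid x",Q[:,0].min(),Q[:,0].max(),"y",Q[:,1].min(),Q[:,1].max(), cv2.minAreaRect(np.float32(Q[:,:2]*1000)))
g=green(im); 
# -y rim outer edge: first green pixels along columns
for u in (220,245,270,295,310):
    col=np.flatnonzero(g[:300,u]); print(u,col[:3],col[-1] if len(col) else None, plane(c,(u,col[0]),.09)[:2] if len(col) else None)
for b in blobs(red(im),40): print(b[0],plane(c,b[0],.14).round(4))
E
```

```text
time_s: 26.0
tool_pos: [0.5639, -0.0047, 0.2311]
orientation: [-2.247, 2.192, -0.002]
force: [-0.3, -1.2, -0.8]
finger_gap: 0.0401
grasp_force: 0.0
[ 0.56322947 -0.00476331  0.22966569]
lid x 0.4950360263205058 0.6312601065910209 y -0.06338954049096387 0.08469618887479731 ((565.450439453125, 9.978851318359375), (136.26412963867188, 144.99383544921875), 2.1206376552581787)
220 [126 127 128] 238 [ 0.60376853 -0.06336254]
245 [126 127] 127 [ 0.57898854 -0.06398538]
270 [125 126 127] 127 [ 0.55425583 -0.06556953]
295 [125 126 127] 131 [ 0.52952112 -0.06619102]
310 [116 117 118] 229 [ 0.51532396 -0.07512938]
(np.float64(183.8), np.float64(127.3)) [ 0.6268 -0.0629  0.14  ]
(np.float64(328.0), np.float64(128.4)) [ 0.5089 -0.065   0.14  ]
```

View pics/w7.png

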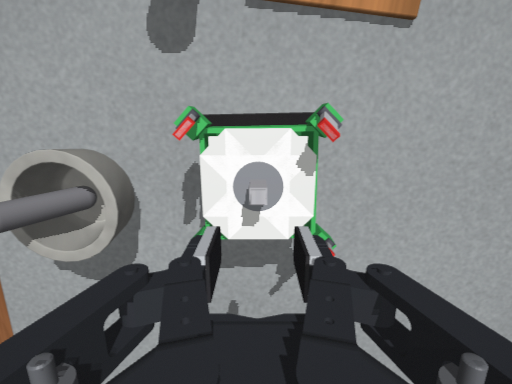

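```bash
python3 - <<'E'
from h import *
from meas import *
im=cv2.imread("pics/w7.png"); c=cam("wrist")
print("shaft",plane(c,(258,197),.138),"mortar",plane(c,(70,205),.085))
go([.563,-.0045,.23],.8104)
m=hsv(cv2.imread("pics/w3.png"),(0,0,0),(1,1,1))
E
python3 nudge.py '[[[0,0,0,0,0,0,-0.13],[0,0,0,0,0,0,-0.26],[0,0,0,0,0,0,-0.39],[0,0,0,0,0,0,-0.52],[0,0,0,0,0,0,-0.65],[0,0,0,0,0,0,-0.785],[0,0,0,0,0,0,-0.785],[0,0,0,0,0,0,-0.785],[0,0,0,0,0,0,-0.785]]]' 40
python3 - <<'E'
from h import *
s=robot.get_state(); print(R.from_rotvec(s["orientation"]).as_matrix().round(3),s["qpos"].round(2))
go([.563,-.0045,.165],.8104)
E
```

```text
shaft [ 0.5636335  -0.00524659  0.138     ] mortar [0.7658923  0.02361201 0.085     ]
shift [-0.0003  0.0002 -0.0003] turn [ 4.000e-04  6.000e-04 -7.856e-01]
time_s: 26.95
tool_pos: [0.5632, -0.0049, 0.2297]
orientation: [2.915, -1.17, -0.001]
force: [0.2, 0.4, 0.2]
finger_gap: -0.0002
grasp_force: 0.0
[[ 0.722 -0.691 -0.001]
 [-0.691 -0.722 -0.   ]
 [-0.001  0.001 -1.   ]] [ 0.27  0.28  0.14 -0.   -1.43  0.54]
shift [-0.0004 -0.0002  0.0647] turn [ 0.0009  0.0007 -0.003 ]
```

```bash
python3 nudge.py '[[[0,0,0.05,0.04,0,0,0],[0,0,0.1,0.06,0,0,0],[0,0,0.118,0.065,0,0,0],[0,0,0.118,0.065,0,0,0],[0,0,0.118,0.09,0,0,0],[0,0,0.118,0.105,0,0,0],[0,0,0.118,0.105,0,0,0]]]'
python3 nudge.py '[[[0,0,-0.008,0,0,0,0],[0,0,-0.016,0,0,0,0],[0,0,-0.024,0,0,0,0],[0,0,-0.032,0,0,0,0],[0,0,-0.04,0,0,0,0],[0,0,-0.048,0,0,0,0],[0,0,-0.048,0,0,0,0]]]'
python3 nudge.py '[[[0,0,0,0.005,0,0,0],[0,0,0,0.01,0,0,0],[0,0,0,0.014,0,0,0],[0,0,0,0.018,0,0,0],[0,0,0,0.0195,0,0,0],[0,0,0,0.0195,0,0,0]]]'
```

```text
time_s: 27.65
tool_pos: [0.4809, -0.0902, 0.1235]
orientation: [2.915, -1.168, -0.006]
force: [0.4, -0.4, -1.2]
finger_gap: -0.0002
grasp_force: 0.0
time_s: 28.35
tool_pos: [0.5163, -0.0546, 0.1254]
orientation: [-2.917, 1.165, -0.001]
force: [-1.0, 0.3, 0.1]
finger_gap: 0.0003
grasp_force: 0.1
time_s: 28.95
tool_pos: [0.5156, -0.0555, 0.1065]
orientation: [-2.917, 1.166, -0.002]
force: [-0.3, 1.9, 7.1]
finger_gap: -0.0001
grasp_force: 3.4
```

```bash
python3 nudge.py '[[[0,0,0,-0.03,0,0,0],[0,0,0,-0.06,0,0,0],[0,0,-0.045,-0.065,0,0,0],[0,0,-0.09,-0.065,0,0,0],[0,0,-0.135,-0.065,0,0,0],[0,0,-0.18,-0.065,0,0,0],[0,0,-0.188,-0.06,0,0,0],[0,0,-0.188,-0.06,0,0,0],[0,0,-0.188,-0.04,0,0,0],[0,0,-0.188,-0.02,0,0,0]]]'
python3 nudge.py '[[[0,0,0,0,0,0,0],[0,0,0.008,0,0,0,0],[0,0,0.016,0,0,0,0],[0,0,0.024,0,0,0,0],[0,0,0.032,0,0,0,0],[0,0,0.04,0,0,0,0],[0,0,0.048,0,0,0,0],[0,0,0.048,0,0,0,0]]]'
python3 nudge.py '[[[0,0,0,0.005,0,0,0],[0,0,0,0.01,0,0,0],[0,0,0,0.014,0,0,0],[0,0,0,0.018,0,0,0],[0,0,0,0.02,0,0,0],[0,0,0,0.02,0,0,0]]]'
python3 nudge.py '[[[0,0,0,-0.03,0,0,0],[0,0,0,-0.06,0,0,0],[0,0,0.04,-0.1,0,0,0],[0,0,0.07,-0.125,0,0,0],[0,0,0.07,-0.125,0,0,0],[0,0,0.07,-0.125,0,0,0]]]'
python3 - <<'E'
from h import *
c,im=snap("wrist","w8"); d,e=snap("side")
cv2.imwrite("pics/v8.png",np.hstack([im[:300],cv2.resize(e[140:220,230:310],(300,300))])[:,:800])
go([.563,-.0045,.23],.8104)
E
```

```text
time_s: 29.95
tool_pos: [0.6441, 0.0795, 0.1258]
orientation: [-2.916, 1.168, -0.001]
force: [-1.0, -0.7, 0.8]
finger_gap: 0.0
grasp_force: 0.0
time_s: 30.75
tool_pos: [0.6108, 0.0447, 0.1263]
orientation: [2.916, -1.167, -0.0]
force: [-0.4, 0.3, 0.5]
finger_gap: 0.0001
grasp_force: 0.4
time_s: 31.35
tool_pos: [0.6113, 0.0455, 0.1065]
orientation: [2.916, -1.165, -0.0]
force: [-4.9, -1.7, 8.2]
finger_gap: -0.0003
grasp_force: 4.2
time_s: 31.95
tool_pos: [0.5633, -0.0048, 0.2312]
orientation: [-2.915, 1.167, -0.001]
force: [0.8, 0.7, -0.6]
finger_gap: -0.0006
grasp_force: 0.0
shift [ 0.      0.0002 -0.0007] turn [ 0.0014  0.0019 -0.0002]
```

View pics/v8.png

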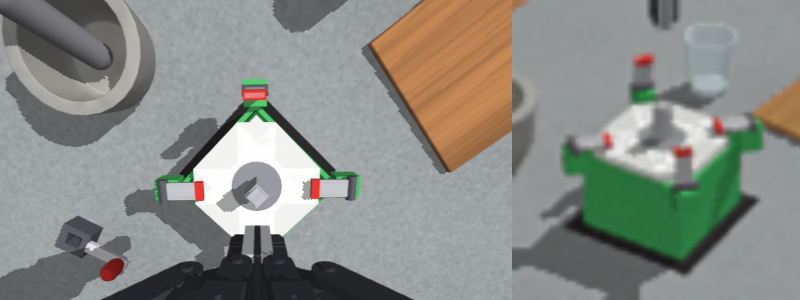

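```bash
python3 nudge.py '[[[0,0.05,0,0.04,0,0,0],[0,0.1,0,0.06,0,0,0],[0,0.118,0,0.065,0,0,0],[0,0.118,0,0.065,0,0,0],[0,0.118,0,0.09,0,0,0],[0,0.118,0,0.105,0,0,0],[0,0.118,0,0.105,0,0,0]]]'
python3 nudge.py '[[[0,-0.01,0,0,0,0,0],[0,-0.018,0,0,0,0,0],[0,-0.026,0,0,0,0,0],[0,-0.034,0,0,0,0,0],[0,-0.042,0,0,0,0,0],[0,-0.05,0,0,0,0,0],[0,-0.05,0,0,0,0,0]]]'
python3 nudge.py '[[[0,0,0,0.005,0,0,0],[0,0,0,0.01,0,0,0],[0,0,0,0.014,0,0,0],[0,0,0,0.018,0,0,0],[0,0,0,0.0195,0,0,0],[0,0,0,0.0195,0,0,0]]]'
python3 nudge.py '[[[0,0,0,-0.03,0,0,0],[0,0,0,-0.06,0,0,0],[0,-0.045,0,-0.065,0,0,0],[0,-0.09,0,-0.065,0,0,0],[0,-0.135,0,-0.065,0,0,0],[0,-0.18,0,-0.065,0,0,0],[0,-0.186,0,-0.06,0,0,0],[0,-0.186,0,-0.06,0,0,0],[0,-0.186,0,-0.04,0,0,0],[0,-0.186,0,-0.02,0,0,0]]]'
python3 nudge.py '[[[0,0,0,0,0,0,0],[0,0.008,0,0,0,0,0],[0,0.016,0,0,0,0,0],[0,0.024,0,0,0,0,0],[0,0.032,0,0,0,0,0],[0,0.04,0,0,0,0,0],[0,0.05,0,0,0,0,0],[0,0.05,0,0,0,0,0]]]'
python3 nudge.py '[[[0,0,0,0.005,0,0,0],[0,0,0,0.01,0,0,0],[0,0,0,0.014,0,0,0],[0,0,0,0.018,0,0,0],[0,0,0,0.02,0,0,0],[0,0,0,0.02,0,0,0]]]'
python3 nudge.py '[[[0,0,0,-0.03,0,0,0],[0,0,0,-0.06,0,0,0],[0,-0.02,0,-0.1,0,0,0],[0,-0.04,0,-0.125,0,0,0],[0,-0.06,0,-0.125,0,0,0],[0,-0.06,0,-0.125,0,0,0],[0,-0.06,0,-0.125,0,0,0]]]'
python3 - <<'E'
from h import *
c,im=snap("wrist","w9"); d,e=snap("side")
cv2.imwrite("pics/v9.png",np.hstack([im[:300],cv2.resize(e[140:220,200:280],(288,300))])[:,:800])
E
```

```text
time_s: 32.75
tool_pos: [0.647, -0.0853, 0.1216]
orientation: [2.915, -1.165, -0.011]
force: [-0.2, 0.7, -0.0]
finger_gap: 0.0001
grasp_force: 0.0
time_s: 33.45
tool_pos: [0.6116, -0.0506, 0.1262]
orientation: [-2.917, 1.165, 0.001]
force: [-1.5, 1.5, 2.8]
finger_gap: -0.0002
grasp_force: 1.5
time_s: 34.05
tool_pos: [0.6123, -0.0517, 0.1065]
orientation: [2.917, -1.166, -0.001]
force: [-3.7, 1.9, 6.0]
finger_gap: -0.0001
grasp_force: 3.3
time_s: 35.05
tool_pos: [0.4792, 0.0759, 0.1258]
orientation: [-2.916, 1.168, -0.002]
force: [-0.2, -0.0, -1.4]
finger_gap: 0.0001
grasp_force: 0.0
time_s: 35.85
tool_pos: [0.5156, 0.0409, 0.1266]
orientation: [2.916, -1.168, 0.003]
force: [-0.2, -0.0, 0.6]
finger_gap: -0.0002
grasp_force: 0.4
time_s: 36.45
tool_pos: [0.5139, 0.0422, 0.1065]
orientation: [2.917, -1.166, -0.0]
force: [-0.5, -0.3, 4.9]
finger_gap: -0.0
grasp_force: 2.6
time_s: 37.15
tool_pos: [0.47, 0.0836, 0.2306]
orientation: [2.917, -1.165, -0.002]
force: [0.0, 0.4, -0.2]
finger_gap: -0.0
grasp_force: 0.0
```

View pics/v9.png

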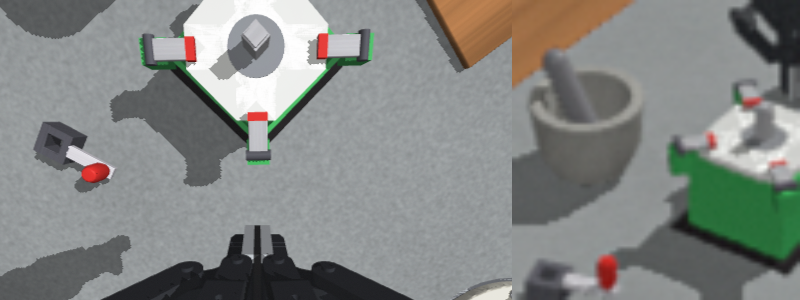

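Run:
```python
from h import *
go([.668,.236,.20],1.885)
```

```text
shift [ 0.0376 -0.247   0.0298] turn [ 0.0012  0.0018 -1.0751]
```

```bash
python3 nudge.py '[[[0.06,0.004,-0.03,0,0,0,-0.13],[0.06,0.008,-0.06,0,0,0,-0.26],[0.06,0.012,-0.09,0,0,0,-0.39],[0.06,0.016,-0.12,0.005,0,0,-0.52],[0.06,0.02,-0.15,0.01,0,0,-0.65],[0.06,0.025,-0.18,0.015,0,0,-0.78],[0.06,0.03,-0.21,0.02,0,0,-0.91],[0.06,0.0376,-0.247,0.03,0,0,-1.04],[0.06,0.0376,-0.247,0.03,0,0,-1.075],[0.06,0.0376,-0.247,0.03,0,0,-1.075]]]' 60
python3 nudge.py '[[[0.06,0,0,0,0,0,0],[0.06,0,0,0,0,0,0]]]'
python3 - <<'E'
from h import *
from meas import *
c,im=snap("wrist","w10"); s=robot.get_state(); p=s["tool_pos"]; print(p)
g=cv2.cvtColor(im,cv2.COLOR_BGR2GRAY); print(proj(c,[.668,.236,.03]))
for b in blobs(red(im),40): print(b[0],plane(c,b[0],.055))
E
```

```text
time_s: 38.25
tool_pos: [0.6687, 0.2359, 0.1976]
orientation: [3.101, 0.491, -0.008]
force: [0.0, -0.1, 1.1]
finger_gap: 0.0597
grasp_force: 0.0
time_s: 38.45
tool_pos: [0.6683, 0.2357, 0.2023]
orientation: [-3.103, -0.489, -0.002]
force: [-0.6, -0.4, 1.0]
finger_gap: 0.0602
grasp_force: 0.0
[0.66820217 0.23581593 0.20253794]
[255.48263577 179.09194603]
(np.float64(253.6), np.float64(237.1)) [0.60895095 0.21910032 0.055     ]
```

View pics/w10.png

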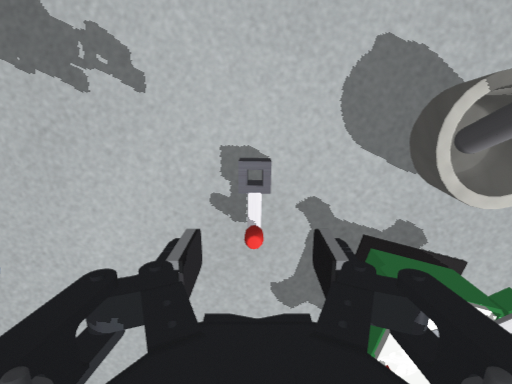

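```bash
python3 nudge.py '[[[0.06,0.0015,0,0.05,0,0,0],[0.06,0.0015,0,0.1,0,0,0],[0.06,0.0015,0,0.15,0,0,0],[0.06,0.0015,0,0.18,0,0,0],[0.06,0.0015,0,0.193,0,0,0],[0.06,0.0015,0,0.193,0,0,0],[0.06,0.0015,0,0.193,0,0,0]]]' 80
python3 nudge.py '[[[0.03,0,0,0,0,0,0],[0.03,0,0,0,0,0,0],[0.03,0,0,0,0,0,0],[0.03,0,0,0,0,0,0],[0.03,0,0,0,0,0,0]]]'
python3 nudge.py '[[[0.03,0,0,-0.03,0,0,0],[0.03,0,0,-0.07,0,0,0],[0.03,0,0,-0.12,0,0,0],[0.03,0,0,-0.17,0,0,0],[0.03,0,0,-0.2,0,0,0],[0.03,0,0,-0.2,0,0,0],[0.03,0,0,-0.2,0,0,0]]]'
python3 - <<'E'
from h import *
c,im=snap("wrist","w11"); s=robot.get_state(); p=s["tool_pos"]; print(p)
M=R.from_rotvec(s["orientation"]).inv()
for b in blobs(red(im),40): print(b[0],M.apply(plane(c,b[0],p[2]-.009+.055)-p))
go([.5637,-.005,.20],.025+np.pi/2)
E
```

```text
time_s: 39.2
tool_pos: [0.6712, 0.2373, 0.011]
orientation: [-3.102, -0.492, -0.006]
force: [0.3, 0.3, 1.0]
finger_gap: 0.0599
grasp_force: 0.0
time_s: 39.7
tool_pos: [0.6713, 0.2378, 0.0115]
orientation: [-3.101, -0.492, -0.008]
force: [-1.7, 1.1, 7.2]
finger_gap: 0.0365
grasp_force: 82.6
time_s: 40.4
tool_pos: [0.6696, 0.2371, 0.209]
orientation: [-3.102, -0.491, -0.002]
force: [-0.0, 0.2, -2.0]
finger_gap: 0.0361
grasp_force: 81.6
[0.6689932  0.23685841 0.20719149]
(np.float64(488.2), np.float64(324.6)) [-0.01599876  0.09768181 -0.04603885]
shift [-0.1749  0.1975  0.0074] turn [-0.0004  0.002   0.2891]
```

Run:
```python
from h import *
im=cv2.imread("pics/w11.png"); g=cv2.cvtColor(im,cv2.COLOR_BGR2GRAY)
p=robot.camera_params("wrist"); K=cam("wrist")[0]; V=np.diag([1,-1,-1,1])@np.linalg.inv(p["T_tool_cam"]); c=(K,V)
for q in [(.019,0,.0115),(.019,0,-.0185),(.009,0,-.0185),(-.009,0,-.0185),(-.019,0,-.0185),(.019,.019,-.0185),(.019,-.019,-.0185),(0,.009,-.0185),(0,-.009,-.0185)]: print(q,proj(c,q).round(1))
u=int(proj(c,(0,0,-.0185))[0])
print(u); 
for du in (-12,0,12): print([int(x) for x in g[160:330:2,u+du]])
```

```text
(0.019, 0, 0.0115) [254.9 204. ]
(0.019, 0, -0.0185) [254.5 222.6]
(0.009, 0, -0.0185) [254.6 242. ]
(-0.009, 0, -0.0185) [254.6 275.2]
(-0.019, 0, -0.0185) [254.7 292.6]
(0.019, 0.019, -0.0185) [294.6 222.6]
(0.019, -0.019, -0.0185) [214.4 222.6]
(0, 0.009, -0.0185) [272.9 258.9]
(0, -0.009, -0.0185) [236.3 258.9]
254
[197, 191, 184, 182, 179, 183, 183, 182, 182, 188, 187, 183, 186, 185, 184, 186, 191, 191, 188, 184, 181, 184, 183, 102, 53, 54, 51, 53, 51, 52, 54, 54, 53, 111, 81, 68, 70, 72, 71, 69, 69, 66, 138, 123, 119, 77, 51, 51, 52, 51, 52, 53, 53, 53, 54, 54, 53, 52, 93, 88, 111, 110, 111, 110, 113, 110, 109, 130, 181, 179, 177, 176, 176, 180, 178, 178, 174, 173, 57, 34, 33, 30, 32, 33, 32]
[187, 191, 194, 188, 183, 186, 190, 188, 180, 182, 182, 178, 181, 181, 181, 184, 187, 183, 182, 186, 180, 179, 187, 105, 53, 52, 51, 54, 52, 53, 54, 54, 52, 69, 69, 69, 69, 72, 71, 68, 68, 67, 176, 184, 182, 124, 51, 54, 52, 53, 52, 52, 53, 52, 52, 53, 52, 52, 84, 81, 111, 110, 113, 110, 111, 110, 110, 246, 242, 243, 242, 242, 242, 242, 243, 242, 243, 243, 242, 102, 33, 31, 33, 33, 34]
[189, 187, 187, 185, 181, 180, 182, 184, 187, 188, 188, 184, 188, 186, 181, 186, 186, 183, 179, 180, 178, 181, 184, 104, 54, 52, 52, 53, 52, 52, 53, 53, 53, 70, 69, 70, 70, 71, 69, 68, 69, 64, 176, 182, 185, 124, 53, 53, 52, 52, 52, 51, 53, 52, 53, 51, 53, 52, 75, 76, 111, 111, 113, 111, 111, 110, 111, 246, 246, 246, 246, 246, 246, 246, 246, 246, 246, 246, 233, 33, 33, 30, 31, 33, 35]
```

Run:
```python
from h import *
K=cam("wrist")[0]; Tc=robot.camera_params("wrist")["T_tool_cam"]
def C(p,r):
    T=np.eye(4);T[:3,:3]=R.from_rotvec(r).as_matrix();T[:3,3]=p; return (K,np.diag([1,-1,-1,1])@np.linalg.inv(T@Tc))
for f,p,r in [("w7",[.5632,-.0048,.2297],[-2.247,2.192,-.002]),("w8",[.5633,-.0048,.2312],[-2.915,1.167,-.001]),("w9",[.47,.0836,.2306],[2.917,-1.165,-.002])]:
    c=C(p,r); im=cv2.imread(f"pics/{f}.png"); g=cv2.cvtColor(im,cv2.COLOR_BGR2GRAY)
    u,v=proj(c,[.5637,-.005,.138]).round().astype(int); print(f,u,v)
    w=g[v-12:v+13,u-14:u+15]
    for t in (165,175,185):
        m=((w>t)&(w<225)).astype(np.uint8)*255
        for b in blobs(m,25): print(t,b[1],b[2],(b[0][0]+u-14,b[0][1]+v-12),plane(c,(b[0][0]+u-14,b[0][1]+v-12),.138).round(4)[:2])
    if f=="w9": print(w[::2,::2])
```

```text
w7 255 197
165 252 (np.int32(9), np.int32(3), np.int32(17), np.int32(17)) (np.float64(258.4), np.float64(195.8)) [ 0.561  -0.0066]
175 222 (np.int32(9), np.int32(3), np.int32(17), np.int32(17)) (np.float64(258.7), np.float64(196.1)) [ 0.5607 -0.0063]
w8 256 197
165 281 (np.int32(5), np.int32(0), np.int32(22), np.int32(23)) (np.float64(257.4), np.float64(195.8)) [ 0.5633 -0.0068]
175 250 (np.int32(5), np.int32(0), np.int32(22), np.int32(23)) (np.float64(257.6), np.float64(196.4)) [ 0.5627 -0.0066]
185 198 (np.int32(5), np.int32(3), np.int32(21), np.int32(20)) (np.float64(256.9), np.float64(197.0)) [ 0.5628 -0.0058]
w9 255 34
165 397 (np.int32(2), np.int32(0), np.int32(27), np.int32(25)) (np.float64(256.0), np.float64(33.3)) [ 0.5632 -0.0059]
175 371 (np.int32(2), np.int32(0), np.int32(27), np.int32(25)) (np.float64(255.8), np.float64(33.0)) [ 0.5635 -0.0059]
185 312 (np.int32(4), np.int32(0), np.int32(23), np.int32(24)) (np.float64(255.7), np.float64(32.7)) [ 0.5637 -0.006 ]
[[152 153 154 153 154 159 193 195 193 165 153 153 153 154 154]
 [153 152 153 154 154 194 194 196 198 193 161 154 154 153 154]
 [153 153 153 154 186 195 196 198 196 192 191 161 152 154 153]
 [153 153 153 182 188 196 197 196 193 192 191 192 158 154 154]
 [153 153 181 185 195 198 197 192 192 191 192 194 188 153 154]
 [153 183 180 195 197 198 194 192 191 192 193 195 198 182 154]
 [145 140 196 198 197 194 192 192 191 194 195 197 200 173 181]
 [122 126 128 198 194 193 191 190 193 195 198 200 166 193 141]
 [123  93 127 127 192 192 190 193 195 197 199 176 184 139 108]
 [132  73  93 126 143 191 192 195 197 199 176 170 161  92 121]
 [ 96  73  74  94 125 167 195 197 199 176 171 169  91  83 135]
 [ 97  78  73  75 101 118 169 200 188 158 170  94  90  90 141]
 [ 97  81  73  74  73 110 115 180 172 185  87  89  90  90 148]]
```

```bash
python3 nudge.py '[[[0.03,-0.025,0.028,0,0,0,0.04],[0.03,-0.05,0.056,0,0,0,0.08],[0.03,-0.075,0.084,0,0,0,0.12],[0.03,-0.1,0.112,0,0,0,0.16],[0.03,-0.125,0.14,0,0,0,0.2],[0.03,-0.15,0.17,0,0,0,0.25],[0.03,-0.1745,0.1975,0,0,0,0.289],[0.03,-0.1745,0.1975,0,0,0,0.289],[0.03,-0.1745,0.1975,0,0,0,0.289],[0.03,-0.1745,0.1975,0,0,0,0.289]]]'
python3 - <<'E'
from h import *
c,im=snap("wrist","w12"); g=cv2.cvtColor(im,cv2.COLOR_BGR2GRAY)
for du in (0,8): print([int(x) for x in g[196:300:2,254+du]])
for v in (252,266): print([int(x) for x in g[v,204:306:2]])
print(robot.get_state()["finger_gap"]); go([.5645,-.0053,.165],.025+np.pi/2)
E
```

```text
time_s: 41.45
tool_pos: [0.5644, -0.0046, 0.2071]
orientation: [3.141, 0.04, -0.003]
force: [-0.2, 0.0, -1.6]
finger_gap: 0.0363
grasp_force: 81.5
[130, 209, 217, 213, 211, 142, 52, 50, 50, 51, 51, 50, 51, 51, 50, 66, 65, 65, 66, 68, 67, 66, 64, 63, 248, 250, 250, 120, 51, 52, 50, 50, 50, 50, 50, 50, 51, 50, 50, 49, 84, 82, 105, 106, 107, 106, 107, 105, 106, 237, 237, 237]
[140, 210, 217, 213, 211, 142, 51, 49, 50, 51, 49, 49, 50, 51, 49, 67, 66, 66, 66, 69, 67, 66, 65, 64, 248, 250, 250, 127, 50, 51, 50, 49, 50, 49, 50, 50, 51, 51, 50, 50, 80, 77, 106, 105, 107, 105, 106, 105, 106, 242, 241, 241]
[106, 106, 106, 82, 27, 27, 23, 26, 53, 66, 66, 66, 66, 66, 67, 67, 64, 57, 69, 49, 50, 51, 50, 51, 51, 51, 50, 50, 52, 50, 50, 49, 50, 49, 46, 45, 57, 66, 67, 66, 66, 67, 66, 66, 67, 48, 24, 24, 24, 26, 92]
[32, 30, 30, 37, 40, 28, 24, 25, 59, 107, 107, 107, 108, 108, 107, 108, 105, 112, 66, 50, 50, 50, 50, 49, 50, 50, 49, 50, 49, 50, 50, 49, 50, 49, 50, 45, 61, 67, 66, 66, 67, 66, 66, 67, 66, 34, 24, 26, 29, 38, 35]
0.035921465605963404
shift [-0.0001  0.001   0.0423] turn [0.0001 0.0017 0.0011]
```

```bash
python3 nudge.py '[[[0.03,0.0003,0.001,0.02,0,0,0],[0.03,0.0003,0.001,0.04,0,0,0],[0.03,0.0003,0.001,0.05,0,0,0],[0.03,0.0003,0.001,0.053,0,0,0],[0.03,0.0003,0.001,0.053,0,0,0],[0.03,0.0003,0.001,0.053,0,0,0]]]'
python3 nudge.py '[[[0.03,0,0,0.002,0,0,0],[0.03,0,0,0.004,0,0,0],[0.03,0,0,0.006,0,0,0],[0.03,0,0,0.008,0,0,0],[0.03,0,0,0.008,0,0,0]]]'
python3 - <<'E'
from h import *
s=robot.get_state(); print(s["wrist_torque"],s["force"]); go([.565,-.0052,.146],.025+np.pi/2)
E
```

```text
time_s: 42.1
tool_pos: [0.5658, -0.0058, 0.1562]
orientation: [3.141, 0.04, 0.003]
force: [0.0, -0.1, -1.8]
finger_gap: 0.0362
grasp_force: 81.5
time_s: 42.6
tool_pos: [0.5648, -0.006, 0.1469]
orientation: [3.141, 0.039, -0.001]
force: [-0.7, -0.3, -1.7]
finger_gap: 0.0362
grasp_force: 81.5
[ 0.04641643  0.0029685  -0.02327844] [-0.72601625 -0.30419219 -1.73088469]
shift [ 0.0002 -0.0008  0.0009] turn [0.     0.0007 0.0001]
```

```bash
python3 nudge.py '[[[0.03,0,-0.0004,0.001,0,0,0],[0.03,0,-0.0004,0.002,0,0,0],[0.03,0,-0.0004,0.003,0,0,0],[0.03,0,-0.0004,0.004,0,0,0],[0.03,0,-0.0004,0.005,0,0,0],[0.03,0,-0.0004,0.005,0,0,0]]]'
python3 - <<'E'
from h import *
s=robot.get_state(); print(s["wrist_torque"],s["force"],s["tool_pos"])
E
```

```text
time_s: 43.2
tool_pos: [0.5656, -0.0057, 0.1457]
orientation: [3.141, 0.041, 0.005]
force: [-7.3, 1.5, 15.9]
finger_gap: 0.0361
grasp_force: 83.8
[0.58078429 2.71248307 0.11084636] [-7.29578774  1.46063896 15.88474297] [ 0.56560049 -0.00572808  0.14570907]
```

```bash
python3 nudge.py '[[[0.03,0,0,-0.003,0,0,0],[0.03,0,0,-0.005,0,0,0],[0.03,-0.0016,-0.0003,-0.005,0,0,0],[0.03,-0.0016,-0.0003,-0.005,0,0,0],[0.03,-0.0016,-0.0003,-0.004,0,0,0],[0.03,-0.0016,-0.0003,-0.003,0,0,0],[0.03,-0.0016,-0.0003,-0.002,0,0,0],[0.03,-0.0016,-0.0003,-0.001,0,0,0],[0.03,-0.0016,-0.0003,0,0,0,0],[0.03,-0.0016,-0.0003,0,0,0,0]]]'
python3 - <<'E'
from h import *
s=robot.get_state(); print(s["wrist_torque"],s["force"],s["tool_pos"])
E
```

```text
time_s: 44.2
tool_pos: [0.5638, -0.0054, 0.1459]
orientation: [3.141, 0.041, 0.005]
force: [-8.5, 2.7, 19.7]
finger_gap: 0.0364
grasp_force: 84.1
[0.99518811 3.09381115 0.05210299] [-8.46309531  2.71357703 19.65623751] [ 0.56382083 -0.00535252  0.14592604]
```

```bash
cat > st.sh <<'E'
python3 -c "
from plant import robot; s=robot.get_state(); print('F',s['force'].round(1),'T',s['wrist_torque'].round(2),'p',(s['tool_pos']*1000).round(1))"
E
python3 nudge.py '[[[0.03,0,0,-0.003,0,0,0],[0.03,0,0,-0.0056,0,0,0],[0.03,0,0,-0.0056,0,0,0],[0.03,0,0,-0.0056,0,0,0]]]' >/dev/null; sh st.sh
python3 nudge.py '[[[0.03,-0.001,0,0,0,0,0],[0.03,-0.002,0,0,0,0,0],[0.03,-0.003,0,0,0,0,0],[0.03,-0.003,0,0,0,0,0]]]' >/dev/null; sh st.sh
python3 nudge.py '[[[0.03,0.002,0,0,0,0,0],[0.03,0.004,0,0,0,0,0],[0.03,0.006,0,0,0,0,0],[0.03,0.006,0,0,0,0,0]]]' >/dev/null; sh st.sh
python3 nudge.py '[[[0.03,-0.003,0,0,0,0,0],[0.03,-0.003,0.002,0,0,0,0],[0.03,-0.003,0.003,0,0,0,0],[0.03,-0.003,0.003,0,0,0,0]]]' >/dev/null; sh st.sh
python3 nudge.py '[[[0.03,0,-0.002,0,0,0,0],[0.03,0,-0.004,0,0,0,0],[0.03,0,-0.006,0,0,0,0],[0.03,0,-0.006,0,0,0,0]]]' >/dev/null; sh st.sh
```

```text
F [ 1.3 -0.2 -1. ] T [ 0.06 -0.37  0.01] p [563.5  -5.3 147.4]
F [ 1.   0.1 -2.3] T [ 0.06 -0.35  0.07] p [560.2  -5.3 147.7]
F [-2.6  0.2  0.4] T [-0.01  0.99 -0.03] p [565.9  -5.4 147.6]
F [-0.4  1.4 -1.7] T [ 0.64  0.08 -0.05] p [563.7  -8.1 147.9]
F [ 0.6 -0.9 -1.4] T [-0.2  -0.01  0.01] p [563.4  -2.4 148. ]
```

```bash
python3 nudge.py '[[[0.03,0,0.0025,0,0,0,0],[0.03,0,0.0025,0,0,0,0],[0.03,0,0.0025,0.001,0,0,0],[0.03,0,0.0025,0.002,0,0,0],[0.03,0,0.0025,0.003,0,0,0],[0.03,0,0.0025,0.004,0,0,0],[0.03,0,0.0025,0.004,0,0,0],[0.03,0,0.0025,0.004,0,0,0]]]'; sh st.sh
```

```text
time_s: 47.0
tool_pos: [0.5634, -0.0048, 0.1439]
orientation: [3.141, 0.04, -0.0]
force: [0.3, 0.4, -2.1]
finger_gap: 0.036
grasp_force: 81.5
F [ 0.3  0.4 -2.1] T [-0.01 -0.03  0.01] p [563.4  -4.8 143.9]
```

```bash
python3 nudge.py '[[[0.03,0,0,0.002,0,0,0],[0.03,0,0,0.004,0,0,0],[0.03,0,0,0.006,0,0,0],[0.03,0,0,0.009,0,0,0],[0.03,0,0,0.012,0,0,0],[0.03,0,0,0.012,0,0,0]]]'; sh st.sh
```

```text
time_s: 47.6
tool_pos: [0.5631, -0.0048, 0.1312]
orientation: [3.141, 0.039, -0.002]
force: [-0.3, 0.2, -1.6]
finger_gap: 0.0361
grasp_force: 81.5
F [-0.3  0.2 -1.6] T [-0.03 -0.02  0.05] p [563.1  -4.8 131.2]
```

```bash
python3 nudge.py '[[[0.03,0,0,0.003,0,0,0],[0.03,0,0,0.006,0,0,0],[0.03,0,0,0.009,0,0,0],[0.03,0,0,0.012,0,0,0],[0.03,0,0,0.015,0,0,0],[0.03,0,0,0.018,0,0,0],[0.03,0,0,0.02,0,0,0],[0.03,0,0,0.021,0,0,0],[0.03,0,0,0.021,0,0,0]]]'; sh st.sh
python3 nudge.py '[[[0.03,0,0,0.001,0,0,0],[0.03,0,0,0.002,0,0,0],[0.03,0,0,0.002,0,0,0]]]'; sh st.sh
```

```text
time_s: 48.5
tool_pos: [0.5634, -0.0048, 0.1107]
orientation: [3.141, 0.04, -0.0]
force: [-0.3, -0.9, -1.4]
finger_gap: 0.0364
grasp_force: 81.5
F [-0.3 -0.9 -1.4] T [ 0.   -0.04 -0.06] p [563.4  -4.8 110.7]
time_s: 48.8
tool_pos: [0.5636, -0.0048, 0.1095]
orientation: [3.141, 0.04, 0.001]
force: [-2.3, -0.0, 2.3]
finger_gap: 0.0363
grasp_force: 82.1
F [-2.3 -0.   2.3] T [ 0.15  0.61 -0.03] p [563.6  -4.8 109.5]
```

```bash
python3 nudge.py '[[[0.03,0,0,0.001,0,0,0],[0.03,0,0,0.002,0,0,0],[0.03,0,0,0.002,0,0,0]]]'; sh st.sh
python3 nudge.py '[[[0.03,0,0,-0.001,0,0,0],[0.06,0,0,-0.001,0,0,0],[0.06,0,0,-0.001,0,0,0],[0.06,0,0,-0.001,0,0,0],[0.06,0,0,-0.02,0,0,0],[0.06,0,0,-0.05,0,0,0],[0.06,0,0,-0.09,0,0,0],[0.06,0.02,0,-0.13,0,0,0],[0.06,0.02,0,-0.13,0,0,0],[0.06,0.02,0,-0.13,0,0,0]]]'
python3 - <<'E'
from h import *
c,im=snap("wrist","w13"); d,e=snap("scene","s13"); f,h_=snap("side","d13")
for n,cc,i,a in (("w",c,im,40),("sc",d,e,6),("sd",f,h_,6)):
    for b in blobs(red(i),a): print(n,b[0],b[1],"z.162",plane(cc,b[0],.152).round(4)[:2],"z.1065",plane(cc,b[0],.1065).round(4)[:2])
print("knob expect",[.5634-.066,-.0048-.0016]); 
g=cv2.cvtColor(im,cv2.COLOR_BGR2GRAY)
for nm,p in (("sh top",[.5637,-.005,.138]),("hub edge",[.5827,-.005,.128])): print(nm,proj(c,p).round(1))
u,v=proj(c,[.5637,-.005,.138]).astype(int); print(g[v-24:v+24:3,u-30:u+31:3])
print([len(blobs(orange(e),5))])
E
```

```text
time_s: 49.1
tool_pos: [0.5636, -0.0048, 0.1094]
orientation: [3.141, 0.041, 0.003]
force: [-7.5, 2.3, 14.0]
finger_gap: 0.0361
grasp_force: 83.5
F [-7.5  2.3 14. ] T [0.71 2.58 0.04] p [563.6  -4.8 109.4]
time_s: 50.1
tool_pos: [0.5841, -0.0041, 0.2372]
orientation: [-3.141, -0.039, -0.002]
force: [-0.8, 0.3, -0.9]
finger_gap: 0.06
grasp_force: 0.0
w (np.float64(295.0), np.float64(166.8)) 143 z.162 [ 0.6137 -0.0356] z.1065 [ 0.6064 -0.0421]
w (np.float64(213.4), np.float64(168.4)) 135 z.162 [0.6107 0.0318] z.1065 [0.6028 0.0388]
w (np.float64(294.4), np.float64(242.4)) 133 z.162 [ 0.546  -0.0392] z.1065 [ 0.5251 -0.0464]
w (np.float64(217.6), np.float64(244.0)) 125 z.162 [0.5428 0.0291] z.1065 [0.5212 0.0355]
w (np.float64(257.3), np.float64(287.0)) 577 z.162 [ 0.5001 -0.0074] z.1065 [ 0.4701 -0.0082]
sc (np.float64(217.5), np.float64(190.3)) 35 z.162 [ 0.5008 -0.0158] z.1065 [0.4665 0.0371]
sc (np.float64(249.8), np.float64(200.0)) 6 z.162 [ 0.6324 -0.0183] z.1065 [0.6045 0.0345]
sd (np.float64(285.3), np.float64(170.8)) 32 z.162 [ 0.4932 -0.0015] z.1065 [ 0.5292 -0.0593]
knob expe
[... 808 characters left out ...]
9 100 101  63  58 157 197 196 196 196 196  88 100 100 136
  254 254 254]
 [161 161 162 161 115 100  62  58 157 195 195 195 195 195  89  97  97 244
  254 254 254]
 [161 162 161 162 114 100  97  94 178 200 200 201 200 197  90  98  98 247
  254 254 253]
 [162 162 162 162 117  98  98 100 122 122 122 118 115 112  97  96  97 248
  254 255 254]
 [161 161 161 162 123 100 100 100  99 100  98  99  97  99  98  97  99 245
  255 255 254]
 [162 162 162 162 121  98  98  98 119 133 141 136 142 102  97  98  98 247
  254 254 254]
 [161 161 161 162 162 162 161 252 205 233 231 231 234 243 254 254 253 254
  255 254 161]
 [162 162 162 161 162 161 162 253 205 233 230 231 234 231 253 254 254 253
  248 161 161]]
[0]
```

Run:
```python
from h import *
print(tri(cam("scene"),(217.5,190.3),cam("side"),(285.3,170.8)))
print(robot.close_job())
```

```text
[ 0.4971882  -0.00892291  0.14639781]
the job is handed in; nothing more can be done
None
```

The job is handed in at about 50 s: all five carrots are in the tub, the lid is seated, the clips are folded one diagonal at a time, and the crank is pushed home and released; the jar, mortar and jug were not knocked as far as I could tell.

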